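# Load and latch the burn-in box

### The arm

A 6-joint arm with a two-finger parallel gripper is mounted at the origin on a cart in front of the work surface, level with it; the furniture and walls round the work are solid. World frame = base frame: x ahead of the robot, y to its left, z up, the work surface at z = 0. Lengths are in mm, angles in rad, forces in N, time in s.
With the tool pointing down it reaches from about 275 to 825 mm from the base axis. Payload 5.2 kg.
Tool frame: the origin (TCP) lies midway between the tips of the shut fingers; the grasp point (between the pads) lies 19 mm behind it; z points along the fingers, x is the direction in which the jaws open and shut, and the axes are right-handed (so a half turn about z gives the same grasp; the last joint's range is limited). The gripper opens to 93 mm and grips with 3 to 60 N. Pads are 15 mm wide; open, the fingers measure 128 mm over their backs; the gripper's body (75 mm by 188 mm) begins 65 mm behind the grasp point.
Start: joints at [-1.364, 0.259, 1.535, -0, 1.348, -0.203], TCP at [219.155, -504.456, 218.653] pointing down, gripper open.
Joint ranges: [-3.14, 3.14], [-0.91, 2.08], [0.19, 2.58], [-1.22, 4.36], [0.22, 2.71], [-3.12, 3.12]. Speed limits (rad/s): [2.57, 2.57, 3.14, 3.14, 3.14, 3.14].

### API

Orientations are given as [roll, pitch, yaw] about the fixed x, y, z axes, in that order (R = Rz(yaw) Ry(pitch) Rx(roll)).
In Python, from plant import arm gives the robot as it stands.
- The arm moves only by the tool arm_command, never from a script. Its argument "commands" is a list that holds one entry, the list of rows, each a list of 4 numbers: the shift along the world's x, y, z in m, then the turn about the world's z in rad. A call has 1 to 5 rows; each row shifts and turns the commanded pose from where the row before left it; what a row does not reach is not made up. A row lasts 1/8 s, in which the tool goes at most 62.5 mm and 10.7 degrees, less where a joint would pass 70% of its speed; a pose out of reach is approached as far as the arm can. A call with a gripper value outside its range is refused whole. "grip" is the opening, from 0 (shut) to 1 (fully open), set as the call begins (left out, the last holds). The fingers move at their own pace and stop on an object; "squeeze" is the grip in N (left out, the last holds). Time passes only in rows, so rows that do not move let the fingers close. It gives the time, the measured TCP pose, the force and the opening at its end, in the units of the state.
- arm.observe(): the state, without advancing time (a new reading comes with each control period).
- arm.camera(name): name is "side" or "top" or "wrist"; returns (picture, depth): 384x512x3 uint8, blue, green, red; 384x512 float32, mm along the optical axis (not along the pixel's ray), 0 where there is no reading.
- arm.calibration(name): a dict with "mtx" (3x3 intrinsics, pixels), "world_from_camera" (4x4, takes a point from camera to world coordinates). Camera axes: x right, y up, looking along -z (the intrinsics and any distortion apply to the point x, -y, -z); pixel columns grow to the right and rows downward; lengths in mm; the calibration is good to about 2 mm. A picture is of the moment at which its call begins: read the wrist's pose just before it. calibration takes no time and is no camera call; for the wrist camera it gives the pose at the moment of the call.
- arm.sign_off(): hands the job in, once; it reports no verdict.
The state is a dict: "time_s": time; "joints": joint angles; "dq": joint speeds; "joint_torque": joint torques, N m; "tcp_pos": TCP position; "ee_rot": TCP orientation; "contact_force": force on the tool from outside, world axes, zero at the start; "wrist_torque": the same for the moment, N m; "width": opening from 0.0 (shut) to 1.0 (fully open).
Only numpy, scipy, OpenCV 4.12 (cv2) and the standard library are available. Lean on these libraries where they do the work, as an engineer would, in place of code of your own. Each camera call takes 0.05 s, during which the arm holds its last target. There are 200 camera calls.

### The job

Clear the burn-in box by lifting the square heat sink left from the last run off its sloping shelf and setting it base down on the bench, then stack all the small flat finned heat sinks (the 40 by 60 mm ones lying about) in one neat pile on that shelf, each flat, lengthwise up the slope and with its lower end right against the backstop. Then shut the lid, hook the bail of the draw latch behind its keeper and throw the latch lever down over centre so that it clamps the lid, and last of all throw the selector lever into the notch marked by the cone-shaped pointer. Leave the other things on the bench where they are.

Things in the scene. Friction and masses are not known exactly. Their poses are not given: they have to be found in the camera images.
- box: Grey burn-in box, fixed. Origin on the table; x from front (robot side) to back. Sizes mm. Rear compartment x -62..72, y -100..100, walls 5 thick, 72 high, floor at z 6, open above. Front deck solid, x -158..-62, y -100..100, top z 56; on it the draw latch at y 40 and the selector lever in a gate (x -148..-68, y -78..-28, top z 94) at y -50. Rubber rest under the bail: x -159..-133, y 24..56, top z 64.
- shelf: Aluminium shelf filling the compartment, falling 15 deg to the front. Origin on its face at the backstop's foot, mid-width, at box (-38,0,12) mm; x up the slope, y as box, z normal. Face x 0..107, y -94..94; backstop face at x 0, 44 high, 150 wide. A well placed heat sink has its origin at x 30, z 0/10/20/30 and its own y axis along shelf x, all at one y within 60 of the middle. Nothing slides down by itself.
- lid (a joint): Lid hinge, rad: 0 shut; 1.6 to 1.8 (open) at the start. Stiff: stays where it is left; about 2.5 N at the free edge moves it. Axis along box y at box x 70, z 73 mm. Aluminium plate 136 x 204 x 9 mm; shut it spans box x -65..71, top at z 82.
- lid_edge (a point): Middle of the lid's free edge on the outer (upper) face: 135 mm from the hinge axis along the lid, 9 mm square to it.
- keeper (a point): Place of the bail's bar when hooked, on the lid, touching the keeper post from its hinge side, 3 mm above the keeper pad; lid shut: box (-50,40,90.5) mm, axes as box. The post is 14 wide (y), at box x -58..-53, and rises 11 above the pad (x -60..-30, y 24..56, top z 87.5).
- latch_lever (a joint): Latch lever, rad: 0 flat to the front (clamped, stop), grows as the handle rises towards the lid, max 2.25; 1.7 to 2.0 at the start; stays where left. Axis along box y at box (-88,40,74.5) mm. Handle 50 long, 14 wide, outer face 5 from the axis plane. Bail pin at axis + 14 mm * (-cos(q-0.608), sin(q-0.608)) in box x, z. About 2 N at its end snaps it down.
- lever_end (a point): End of the latch handle on its outer face (up when clamped, towards the lid when upright), 49 mm from the lever's axis, box y 40.
- bar (a point): Middle of the bail's cross bar: 6 mm thick, 10 mm end buttons, 40 mm long along box y. The bail, 53 mm from pin to bar, straddles the latch handle and swings freely about box y; at the start it lies towards the robot on the rest. With the lid shut, swing it over the handle and lay the bar behind the keeper post. Held across the buttons it pivots in the grip. Lever upright, it reaches 5 to 15 mm past the post.
- bail_spring (a joint): Stretch of the sprung bail, m: 0 slack, about 0.0016 when clamped on its keeper; 8 N per mm.
- swing (a joint): Selector lever swing, rad: -0.55 near notch (start), 0 middle notch, 0.55 far notch; positive leans to box +x. Axis along box y at box (-108,-50,61) mm.
- side (a joint): Selector lever sideways tilt, rad: 0 sprung home in a notch; tilts to box +y, max 0.3. Above 0.2 (14 mm at the knob, about 4 N) the stem is clear of the teeth and can swing; let go, a spring takes it to box -y into the notch it faces.
- knob (a point): Middle of the selector lever's black knob, 16 mm across, 29 mm tall (13 of it above this point), 68 mm from the swing axis.
- stem (a point): Point on the selector's stem at the gate plate, 31 mm from the swing axis.
- pointer: The mark, origin at the cone's base: dark cone, 12 mm wide, 15 mm long, on the gate plate, pointing along box +y at the closed end of the marked notch (middle or far), in line with it. The other of those two notches has only a round stud.
- module0: Small flat finned aluminium heat sink, 40 (x) x 60 (y) x 10 (z) mm, 26 g, loose; origin at the centre of its underside. Two to four of the four are there. Take it across the 40 mm width.
- module1: Small flat finned aluminium heat sink, 40 (x) x 60 (y) x 10 (z) mm, 26 g, loose; origin at the centre of its underside. Two to four of the four are there. Take it across the 40 mm width.
- module2: Small flat finned aluminium heat sink, 40 (x) x 60 (y) x 10 (z) mm, 26 g, loose; origin at the centre of its underside. Two to four of the four are there. Take it across the 40 mm width.
- module3: Small flat finned aluminium heat sink, 40 (x) x 60 (y) x 10 (z) mm, 26 g, loose; origin at the centre of its underside. Two to four of the four are there. Take it across the 40 mm width.
- tall_sink: Bystander: tall finned heat sink 50 x 60 x 28 mm, not to be loaded.
- square_sink: Square finned heat sink, 45 x 45 x 18 mm, 40 g, loose, lying flat on the sloping shelf at the start, its origin at the centre of its underside. To be taken out and set on the bench, base down.
- strip: Bystander: white strip connector 20 x 110 x 16 mm.
- yellow_tape: Bystander: roll of yellow tape 58 mm across, 19 mm high.
- black_tape: Bystander: roll of black tape 64 mm across, 19 mm high.
- pen: Bystander: blue-capped marker pen 135 x 15 x 16 mm.

How it is judged (in metres and radians):
On the way, in this order (a step that is already met when the one before it is completed fails the run):
1. square heat sink out of the box, flat on the bench (height (world z) of square_sink between -0.004 and 0.004 m and angle between square_sink's own z axis and vertical below 0.1 rad and linear speed of square_sink below 0.02 m/s), for 0.2 s.
2. all heat sinks piled on the shelf against the backstop (x of module0 in the frame of shelf between 0.024 and 0.035 m and y of module0 in the frame of shelf between -0.06 and 0.06 m and z of module0 in the frame of shelf between -0.004 and 0.036 m and angle between the z axis of each of module0, module1, module2, module3 and the z axis of shelf, either way round below 0.1 rad and angle between the y axis of each of module0, module1, module2, module3 and the x axis of shelf, either way round below 0.17 rad and x of module1 in the frame of shelf between 0.024 and 0.035 m and y of module1 in the frame of shelf between -0.06 and 0.06 m and z of module1 in the frame of shelf between -0.004 and 0.036 m and x of module2 in the frame of shelf between 0.024 and 0.035 m and y of module2 in the frame of shelf between -0.06 and 0.06 m and z of module2 in the frame of shelf between -0.004 and 0.036 m and x of module3 in the frame of shelf between 0.024 and 0.035 m and y of module3 in the frame of shelf between -0.06 and 0.06 m and z of module3 in the frame of shelf between -0.004 and 0.036 m and x of module1 in the frame of module0 between -0.01 and 0.01 m and x of module2 in the frame of module0 between -0.01 and 0.01 m and x of module2 in the frame of module1 between -0.01 and 0.01 m and x of module3 in the frame of module0 between -0.01 and 0.01 m and x of module3 in the frame of module1 between -0.01 and 0.01 m and x of module3 in the frame of module2 between -0.01 and 0.01 m), for 0.2 s.
3. lid shut (value of joint lid below 0.03 rad), for 0.2 s.
4. bail laid behind the keeper on the shut lid (x of bar in the frame of keeper between -0.003 and 0.022 m and z of bar in the frame of keeper between -0.004 and 0.005 m and value of joint lid below 0.03 rad), for 0.2 s.
5. latch lever down over centre, bail taut on the keeper (value of joint latch_lever below 0.1 rad and value of joint bail_spring above 0.001 m and distance between bar and keeper below 0.006 m and value of joint lid below 0.03 rad), for 0.2 s.
6. selector lever sprung home in the marked notch (x of stem in the frame of pointer between -0.004 and 0.004 m and value of joint side below 0.08 rad), for 0.2 s.
At the end, for the whole second after the job is handed in: Square sink flat on the bench; small sinks piled on the shelf, 5 mm from the backstop, 10 mm from each other, flat (0.1 rad), straight (0.17); lid under 0.03; bar within 6 mm of its place, lever under 0.1, bail stretched 1 mm; stem within 4 mm of the pointer line, side under 0.08; at rest (all of step 1 and all of step 2 and all of step 5 and all of step 6 and linear speed of each of module0, module1, module2, module3 below 0.02 m/s and contact force between the arm and box below 0.5 N); the robot touches nothing.
It fails at once if a bystander was moved by more than 40 mm (distance of any of tall_sink, strip, yellow_tape, black_tape, pen from where it was at the start of the episode above 0.04 m).
Of module0, module1, module2, module3 only 2 to 4 are there at a start; the rules pass over those that are not, and their reading is None.
At some moment in a run one of square_sink may be knocked a few centimetres aside while the robot is not near it.
Once in a run the grip may slacken for a moment while it holds something.
It also fails if it takes over 210 s, if anything falls off the work surface, if the arm or the gripper's body presses on something with over 40 N, if the wrist force passes 120 N, or if a joint passes its speed limit or range.

## Working session

There is one attempt and no reset: what is moved stays moved. The work goes in short steps, Python scripts to look and compute and a tool call to move; the robot and the scene stay as the last step left them, time stands still between calls to the robot, and variables do not carry over. Pictures are saved under pics/ and viewed, about 12 in all and at most 16, crops included, and the job is handed in when it is done.

Besides the shell and the picture viewer there is one more tool, called after ">>>" by a JSON object that holds its "op" and its "data". arm_command: Moves the arm, as the interface text tells. Its arguments: {"type":"object","properties":{"commands":{"type":"array"},"grip":{"type":"number"},"squeeze":{"type":"number"}},"required":["commands"]}

```bash
ls; mkdir -p pics; cat > h.py <<'E'
import numpy as np, cv2
from plant import arm
def shot(n):
    p,d=arm.camera(n); c=arm.calibration(n); return p,d,c
def cloud(d,c):
    K=np.array(c["mtx"]);T=np.array(c["world_from_camera"])
    v,u=np.mgrid[:d.shape[0],:d.shape[1]]
    x=(u-K[0,2])/K[0,0]*d; y=(v-K[1,2])/K[1,1]*d
    P=np.stack([x,-y,-d,np.ones_like(d)],-1)@T.T
    P=P[...,:3]; P[d<=0]=np.nan; return P
E
python3 - <<'E'
from h import *
for n in("top","side"):
    p,d,c=shot(n); cv2.imwrite(f"pics/{n}0.png",p); np.savez(f"{n}0.npz",p=p,d=d,P=cloud(d,c))
    print(n,{k:np.round(np.array(v),3).tolist() for k,v in c.items()})
print(arm.observe())
E
```

```text
pics
top {'mtx': [[393.103, 0.0, 253.06], [0.0, 393.103, 191.585], [0.0, 0.0, 1.0]], 'world_from_camera': [[0.002, 0.994, -0.113, 354.015], [-1.0, 0.001, -0.01, -7.311], [-0.01, 0.113, 0.993, 1484.748], [0.0, 0.0, 0.0, 1.0]]}
side {'mtx': [[492.462, 0.0, 258.181], [0.0, 492.462, 186.735], [0.0, 0.0, 1.0]], 'world_from_camera': [[0.953, 0.197, -0.229, 154.605], [-0.302, 0.6, -0.741, -1194.802], [-0.008, 0.775, 0.632, 1114.364], [0.0, 0.0, 0.0, 1.0]]}
{'time_s': 0.1, 'joints': array([-1.36377871e+00,  2.59275671e-01,  1.53594360e+00,  2.28216030e-06,
        1.34798875e+00, -2.02805747e-01]), 'dq': array([-3.11440395e-05, -2.74737837e-04, -2.43493861e-03, -1.82300577e-06,
       -2.23756881e-04,  7.17432588e-04]), 'joint_torque': array([ 2.28713128e-03, -4.38208079e+01, -2.84642440e+01,  7.19994516e-02,
        3.61522380e-02, -3.33168714e-05]), 'tcp_pos': array([ 219.06592432, -503.97298946,  217.90990247]), 'ee_rot': array([-3.14126511e+00,  1.58181011e-03, -1.16097321e+00]), 'contact_force': array([ 0.70963943, -0.86147276,  0.14939993]), 'wrist_torque': array([-0.04869865, -0.0157776 , -0.02991625]), 'width': 0.999650187085351}
```

View pics/top0.png

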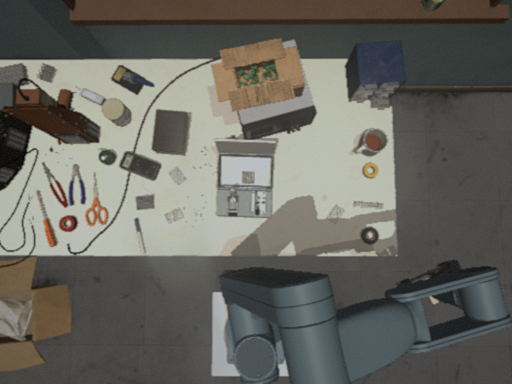

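View pics/side0.png

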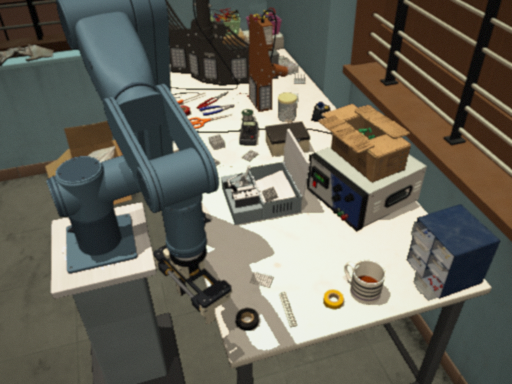

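```bash
python3 - <<'E'
from h import *
z=np.load("top0.npz");p=z["p"];P=z["P"]
a=cv2.resize(p[130:240,125:285],None,fx=5,fy=5,interpolation=2)[:550]
b=np.hstack([cv2.resize(p[150:250,310:390],None,fx=3,fy=3,interpolation=2),cv2.resize(p[55:125,0:160],None,fx=3,fy=3,interpolation=2)[:210].copy() if 0 else cv2.copyMakeBorder(cv2.resize(p[55:125,0:160],None,fx=3,fy=3,interpolation=2),0,90,0,0,0)])
cv2.imwrite("pics/c1.png",a);cv2.imwrite("pics/c2.png",b)
for u,v in [(177,175),(145,202),(174,215),(336,213),(47,72),(248,177),(220,180),(230,205),(265,205),(246,145),(100,180),(369,205),(140,235),(370,170)]: print(u,v,np.round(P[v,u]))
E
```

```text
177 175 [587. 299.   0.]
145 202 [483. 416.   9.]
174 215 [434. 307.  -0.]
336 213 [ 442. -303.    8.]
47 72 [989. 811.  25.]
248 177 [576.  27.  25.]
220 180 [565. 132.  23.]
230 205 [468.  91.  58.]
265 205 [465. -35.  95.]
246 145 [666.  31. 163.]
100 180 [567. 593.   4.]
369 205 [ 472. -426.   12.]
140 235 [359. 430.  13.]
370 170 [ 607. -438.   -0.]
```

View pics/c1.png

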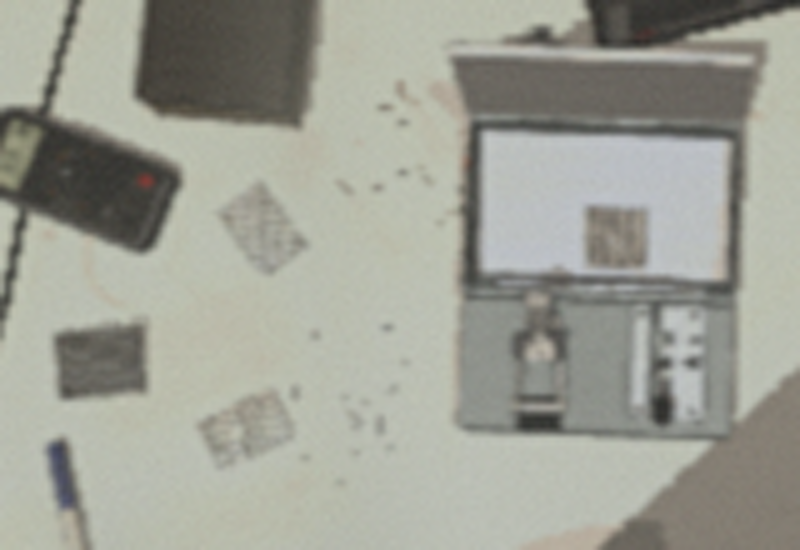

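View pics/c2.png

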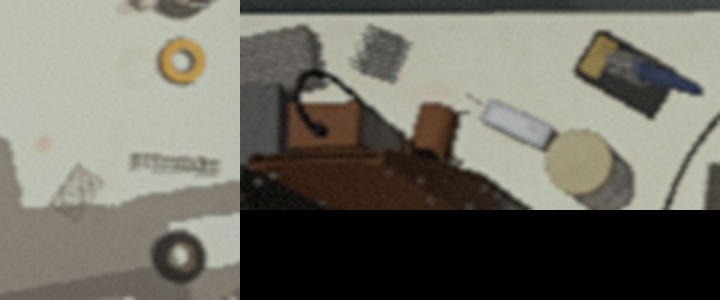

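>>> {"op": "arm_command", "data": {"commands": [[[0.02, 0.035, 0.035, -0.08], [0.02, 0.035, 0.035, -0.08], [0.02, 0.035, 0.035, -0.08], [0.02, 0.045, 0.02, -0.08], [0.02, 0.045, 0.02, -0.09]]]}}

```text
time_s: 0.72
tcp_pos: [319.5, -307.9, 364.1]
ee_rot: [-3.142, 0.0, -1.574]
contact_force: [0.7, 0.5, -0.1]
width: 0.998
```

>>> {"op": "arm_command", "data": {"commands": [[[0.02, 0.05, 0, 0], [0.02, 0.05, 0, 0], [0.02, 0.05, 0, 0], [0.02, 0.05, 0, 0], [0.02, 0.05, 0, 0]]]}}

```text
time_s: 1.35
tcp_pos: [419.3, -57.7, 363.5]
ee_rot: [3.141, 0.0, -1.571]
contact_force: [0.6, -0.5, -0.1]
width: 1.004
```

>>> {"op": "arm_command", "data": {"commands": [[[0.02, 0.04, 0, 0], [0.02, 0.04, 0, 0], [0, 0, 0, 0], [0, 0, 0, 0]]]}}

```text
time_s: 1.85
tcp_pos: [458.8, 20.2, 363.3]
ee_rot: [3.14, -0.0, -1.57]
contact_force: [0.6, 0.1, 0.4]
width: 1.001
```

```bash
python3 - <<'E'
from h import *
print(arm.observe())
p,d,c=shot("wrist"); cv2.imwrite("pics/w1.png",p); P=cloud(d,c);np.savez("w1.npz",p=p,d=d,P=P)
print({k:np.round(np.array(v),3).tolist() for k,v in c.items()})
E
```

```text
{'time_s': 1.85, 'joints': array([-1.99085709e-01,  3.13311120e-02,  1.45887518e+00, -6.26311935e-04,
        1.65249310e+00,  1.37130607e+00]), 'dq': array([-0.02656989, -0.0101955 ,  0.0025241 ,  0.00192044, -0.00076051,
        0.00230234]), 'joint_torque': array([ 8.39946605e-01, -3.21369123e+01, -3.05424893e+01,  1.16788130e-01,
       -8.08894588e-02,  1.82217458e-02]), 'tcp_pos': array([458.76300523,  20.23975979, 363.26256496]), 'ee_rot': array([ 3.14038417e+00, -3.92580444e-04, -1.57044231e+00]), 'contact_force': array([0.59500307, 0.1312084 , 0.40522408]), 'wrist_torque': array([0.01185023, 0.00032226, 0.00098965]), 'width': 1.0010503655406973}
{'mtx': [[284.533, 0.0, 257.537], [0.0, 284.533, 192.104], [0.0, 0.0, 1.0]], 'world_from_camera': [[-0.001, 0.964, 0.266, 532.146], [-1.0, -0.001, -0.0, 20.535], [0.0, -0.266, 0.964, 529.938], [0.0, 0.0, 0.0, 1.0]]}
```

View pics/w1.png

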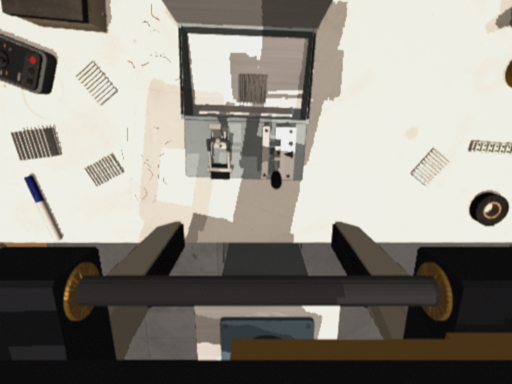

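```bash
cat >> h.py <<'E'
def blobs(P,lo,hi,amin,amax,box=None,show=1):
    m=((P[...,2]>lo)&(P[...,2]<hi)).astype(np.uint8)
    m=cv2.morphologyEx(m,cv2.MORPH_CLOSE,np.ones((3,3),np.uint8))
    n,l,s,ce=cv2.connectedComponentsWithStats(m)
    for i in range(1,n):
        if s[i,4]<60: continue
        q=P[(l==i)]; q=q[~np.isnan(q[:,0])]
        r=cv2.minAreaRect(q[:,:2].astype(np.float32)); A=r[1][0]*r[1][1]
        if amin<A<amax: print(np.round(ce[i]),"c",np.round(r[0],1),"sz",np.round(r[1],1),"ang",round(r[2],1),"z",np.round(np.percentile(q[:,2],[5,50,95]),1),s[i,4])
E
python3 - <<'E'
from h import *
z=np.load("w1.npz");P=z["P"];p=z["p"]
f=P[np.ix_(range(90,160),range(330,400))].reshape(-1,3);print("table z",np.nanmean(f[:,2]),np.nanstd(f[:,2]))
print("mods");blobs(P,3,40,500,6000)
print("deck");blobs(P,52,60,3000,40000)
print("wall");blobs(P,67,78,500,40000)
print("mods top");blobs(np.load("top0.npz")["P"],3,40,500,6000)
E
```

```text
table z 0.8543656035586906 0.9393714858751803
mods
[96. 83.] c [581.3 301.5] sz [60.6 46.5] ang 36.5 z [ 3.5  6.6 11.5] 933
[ 35. 144.] c [478.  428.8] sz [62.6 87. ] ang 3.7 z [ 5.4 24.8 29.3] 1284
[490. 148.] c [ 472.  -406.1] sz [75.7 21.6] ang 85.8 z [ 6.2 14.9 17.9] 481
[430. 167.] c [ 434.8 -300.7] sz [49.6 61.1] ang 51.5 z [ 3.2  5.7 11.4] 736
[104. 170.] c [430.  309.4] sz [45.5 68. ] ang 32.4 z [ 3.7  7.5 11.3] 730
[ 42. 207.] c [355.1 436.5] sz [137.1  29.5] ang 18.0 z [ 4.5 13.3 16.6] 684
[489. 209.] c [ 356.8 -423.6] sz [63.4 66.5] ang 63.4 z [ 4.9 18.9 20.9] 987
deck
[230.  46.] c [588.4  38. ] sz [190.8 123.6] ang 87.9 z [52.2 55.9 59.8] 321
[238. 148.] c [472.5  42.4] sz [200.   95.6] ang 87.8 z [55.3 56.9 58.5] 4707
wall
[46.  9.] c [683.2 355.4] sz [176.2  32.3] ang 82.5 z [69.6 73.2 74.9] 1518
[245.  67.] c [587.3  38. ] sz [200.2 133.3] ang 87.8 z [68.6 72.9 75.8] 1853
[219. 167.] c [451.8  83.6] sz [24.4 39.5] ang 0.6 z [68.3 71.2 77.1] 156
mods top
[289. 177.] c [ 577.6 -137.9] sz [64.8 78.5] ang 40.0 z [-6.   2.2  5.5] 121
[285. 214.] c [ 432.7 -114.9] sz [ 57.9 103.4] ang 28.1 z [-4.2  3.2  6.9] 114
[350. 227.] c [ 388.1 -357.1] sz [32.6 56.5] ang 18.5 z [-5.3  2.1  6.7] 65
[284. 234.] c [ 362.2 -100.9] sz [53.2 79.4] ang 23.1 z [-5.1  1.8  6.2] 122
[196. 242.] c [335.3 216.9] sz [110.2  51.1] ang 25.6 z [-5.   0.8  5.9] 147
[168. 242.] c [332.6 328.3] sz [50.8 97.8] ang 13.6 z [-5.4  1.5  5.7] 128
[126. 243.] c [330.8 485.2] sz [62.9 70.5] ang 12.6 z [-3.4  2.3  6. ] 109
[234. 244.] c [326.6  73. ] sz [82.5 61.5] ang 81.6 z [-5.6  1.9  6.4] 132
[279. 344.] c [-30.4 -82.3] sz [167.9  29.2] ang 11.8 z [ 4.5 11.  16.2] 278
```

```bash
cat >> h.py <<'E'
O=np.array([582.3,38.2]);yb=-0.0384
def w2b(P):
    P=np.asarray(P,float);q=P[...,:2]-O;c,s=np.cos(yb),np.sin(yb)
    return np.concatenate([(q[...,:1]*c+q[...,1:2]*s),(-q[...,:1]*s+q[...,1:2]*c),P[...,2:]],-1)
def b2w(B):
    B=np.asarray(B,float);c,s=np.cos(yb),np.sin(yb)
    return np.concatenate([B[...,:1]*c-B[...,1:2]*s+O[0],B[...,:1]*s+B[...,1:2]*c+O[1],B[...,2:]],-1)
def b2s(B):
    q=np.asarray(B,float)-[-38,0,12];a=np.radians(15);c,s=np.cos(a),np.sin(a)
    return np.stack([q[...,0]*c+q[...,2]*s,q[...,1],-q[...,0]*s+q[...,2]*c],-1)
def s2b(S):
    S=np.asarray(S,float);a=np.radians(15);c,s=np.cos(a),np.sin(a)
    return np.stack([S[...,0]*c-S[...,2]*s-38,S[...,1],S[...,0]*s+S[...,2]*c+12],-1)
E
python3 - <<'E'
from h import *
z=np.load("w1.npz");P=z["P"];p=z["p"]
B=w2b(P);S=b2s(B)
ins=(S[...,0]>3)&(S[...,0]<105)&(abs(S[...,1])<90)&(S[...,2]<40)&(S[...,2]>-15)
q=S[ins];print("shelf z",np.percentile(q[:,2],[5,25,50,75,95]))
m=ins&(S[...,2]>8)
n,l,s,c=cv2.connectedComponentsWithStats(m.astype(np.uint8));i=1+np.argmax(s[1:,4]);q=S[l==i]
print(s[i],cv2.minAreaRect(q[:,:2].astype(np.float32)),np.percentile(q[:,2],[5,50,95]))
# lid angle
L=(B[...,2]>85)&(B[...,0]>50)&(B[...,0]<140)&(abs(B[...,1])<100)&(B[...,2]<220)
q=B[L];print("lid",len(q),np.percentile(q,[2,50,98],axis=0))
g=q[(q[:,2]<205)]
print(np.polyfit(g[:,2],g[:,0],1))
# gate, latch
G=(B[...,0]>-160)&(B[...,0]<-40)&(B[...,2]>60)&(B[...,2]<140)
for nm,y0,y1 in(("latch",20,60),("sel",-85,-20)):
    q=B[G&(B[...,1]>y0)&(B[...,1]<y1)];print(nm,len(q),np.percentile(q,[2,50,98],axis=0).round(1))
    k=q[q[:,2]>100];print(len(k),np.mean(k,0) if len(k) else 0, k.max(0) if len(k) else 0)
E
```

```text
shelf z [-0.66741372  0.25858171  0.96646936  1.71790493  5.73535676]
[243  75   2  30  42] ((30.681495666503906, 4.740948677062988), (44.587730407714844, 1.4963152408599854), 0.7798128128051758) [ 8.58061172 18.15992133 20.19973392]
lid 3696 [[ 71.49197393 -96.34016088  86.73443647]
 [ 74.90095182  -7.8029624  123.0190135 ]
 [ 77.92766803  95.05967056 154.67898097]]
[ 0.09190448 63.61373249]
latch 889 [[-156.7   22.5   61.8]
 [-101.    39.1   74.5]
 [ -57.6   57.2  124.2]]
125 [-70.76900937  39.53612076 119.46465108] [-64.16242394  49.0121963  126.2446516 ]
sel 1658 [[-147.5  -77.5   66.5]
 [-106.7  -55.7   94.9]
 [ -57.5  -28.   129.9]]
181 [-139.84784329  -50.59473073  122.18639338] [-104.88738471  -42.84626793  132.75731889]
```

```bash
python3 - <<'E'
from h import *
z=np.load("w1.npz");P=z["P"];p=z["p"]
S=b2s(w2b(P))
ins=(S[...,0]>6)&(S[...,0]<100)&(abs(S[...,1])<88)&(S[...,2]<30)&(S[...,2]>-5)
g=p.max(2);m=(ins&(g<150)&(S[...,2]>2)).astype(np.uint8)
m=cv2.morphologyEx(m,cv2.MORPH_CLOSE,np.ones((5,5)));n,l,s,c=cv2.connectedComponentsWithStats(m)
for i in range(1,n):
    if s[i,4]>40:
        q=S[(l==i)&ins];print(s[i],cv2.minAreaRect(q[:,:2].astype(np.float32)),np.percentile(q,[5,50,95],axis=0).round(1).tolist())
E
```

```text
[238  73  30  32 796] ((30.671897888183594, -9.177444458007812), (48.47430419921875, 47.7045783996582), 0.11487630754709244) [[11.1, -30.2, 3.1], [32.3, -9.7, 5.4], [52.4, 10.4, 19.2]]
```

>>> {"op": "arm_command", "data": {"commands": [[[0.0075, 0.0006, 0, 0.1723], [0.0075, 0.0006, 0, 0.1723], [0.0075, 0.0006, 0, 0.1723], [0.0075, 0.0006, 0, 0.1723], [0.0075, 0.0006, 0, 0.1723]]]}}

```text
time_s: 2.52
tcp_pos: [496.5, 21.9, 363.8]
ee_rot: [3.141, -0.0, -0.707]
contact_force: [-0.2, -0.0, 0.1]
width: 1.001
```

>>> {"op": "arm_command", "data": {"commands": [[[0.0075, 0.0006, 0, 0.1723], [0.0075, 0.0006, 0, 0.1723], [0.0075, 0.0006, 0, 0.1723], [0.0075, 0.0006, 0, 0.1723], [0.0075, 0.0006, 0, 0.1723]]]}}

```text
time_s: 3.15
tcp_pos: [534.0, 24.7, 363.7]
ee_rot: [3.141, 0.0, 0.155]
contact_force: [0.3, 0.5, 0.0]
width: 1.0
```

>>> {"op": "arm_command", "data": {"commands": [[[0.0075, 0.0006, 0, 0.1723], [0.0075, 0.0006, 0, 0.1723], [0.0075, 0.0006, 0, 0.1723], [0.0075, 0.0006, 0, 0.1723], [0.0075, 0.0006, 0, 0.1723]]]}}

```text
time_s: 3.78
tcp_pos: [571.6, 27.6, 363.8]
ee_rot: [3.141, 0.0, 1.016]
contact_force: [0.2, -0.2, 0.5]
width: 1.005
```

>>> {"op": "arm_command", "data": {"commands": [[[0, 0, -0.03, 0.1723], [0, 0, -0.05, 0.1723], [0, 0, -0.05, 0.1723], [0, 0, -0.05, 0], [0, 0, 0, 0]]]}}

```text
time_s: 4.4
tcp_pos: [568.5, 28.3, 180.1]
ee_rot: [-3.133, -0.001, 1.528]
contact_force: [-0.0, 0.0, 0.9]
width: 1.004
```

```bash
python3 - <<'E'
from h import *
print(arm.observe())
p,d,c=shot("wrist"); cv2.imwrite("pics/w2.png",p); P=cloud(d,c);np.savez("w2.npz",p=p,d=d,P=P)
E
```

```text
{'time_s': 4.4, 'joints': array([-1.46033104e-01,  3.26397477e-01,  1.53819090e+00, -2.95140681e-04,
        1.28588118e+00, -1.67384365e+00]), 'dq': array([ 0.0088725 , -0.04810705, -0.11220521,  0.00145389,  0.04442655,
        0.00397753]), 'joint_torque': array([ 4.04345593e-02, -4.50170732e+01, -2.60134935e+01, -1.41180577e-02,
       -4.96448670e-01, -3.60410765e-02]), 'tcp_pos': array([568.47334687,  28.27587608, 180.0886999 ]), 'ee_rot': array([-3.13273377e+00, -6.32115830e-04,  1.52789196e+00]), 'contact_force': array([-0.0141903 ,  0.02152541,  0.92730096]), 'wrist_torque': array([ 0.04202112, -0.12721686,  0.04535661]), 'width': 1.0038044632682726}
```

View pics/w2.png

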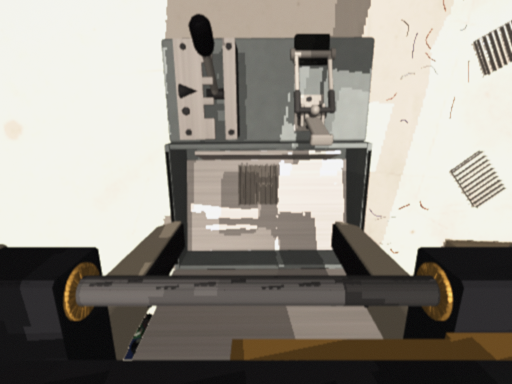

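```bash
cat >> h.py <<'E'
def sq(S,p,lo=2,thr=150):
    ins=(S[...,0]>6)&(S[...,0]<100)&(abs(S[...,1])<88)&(S[...,2]<60)&(S[...,2]>lo)
    m=(ins&(p.max(2)<thr)).astype(np.uint8)
    m=cv2.morphologyEx(m,cv2.MORPH_CLOSE,np.ones((5,5)));n,l,s,c=cv2.connectedComponentsWithStats(m)
    for i in range(1,n):
        if s[i,4]>100:
            q=S[(l==i)&ins];print(s[i],cv2.minAreaRect(q[:,:2].astype(np.float32)),np.percentile(q,[2,50,98],axis=0).round(1).tolist())
E
python3 - <<'E'
from h import *
z=np.load("w2.npz");P=z["P"];p=z["p"];B=w2b(P)
sq(b2s(B),p)
for u,v in [(182,91),(187,91),(193,91),(186,111),(186,130),(183,45),(229,46),(228,129),(200,28)]: print(u,v,B[v,u].round(1),p[v,u])
print(arm.observe()["tcp_pos"])
E
```

```text
[ 219  164   96   76 3772] ((54.575531005859375, 1.4009323120117188), (112.5238037109375, 88.21194458007812), 88.49114227294922) [[14.1, -50.4, 2.1], [50.6, -3.4, 3.8], [97.0, 52.1, 21.1]]
[220 229  36   6 135] ((90.13292694091797, -33.62095642089844), (5.758581161499023, 41.48921585083008), 3.705726385116577) [[87.1, -53.1, 2.1], [89.6, -35.4, 3.0], [93.0, -15.3, 3.9]]
182 91 [-103.7  -71.3  102.5] [37 39 41]
187 91 [-103.9  -67.7  100.3] [29 30 32]
193 91 [-103.9  -62.9   99.6] [32 32 35]
186 111 [-87.9 -69.8  99.6] [53 55 59]
186 130 [-72.1 -71.4  97.6] [105 112 123]
183 45 [-138.7  -68.7   99.4] [50 51 55]
229 46 [-138.1  -32.    98.1] [50 52 54]
228 129 [-72.8 -35.   97.3] [156 169 181]
200 28 [-142.2  -48.5  132.1] [13 11 12]
[570.68060879  28.25115946 183.13203037]
```

>>> {"op": "arm_command", "data": {"commands": [[[0.0005, 0.0008, -0.045, 0], [0, 0, -0.045, 0], [0, 0, -0.045, 0], [0, 0, -0.012, 0], [0, 0, -0.012, 0]]]}}

```text
time_s: 5.08
tcp_pos: [574.5, 29.7, 26.7]
ee_rot: [3.137, 0.0, 1.53]
contact_force: [0.7, -0.6, -0.2]
width: 0.996
```

>>> {"op": "arm_command", "data": {"commands": [[[0, 0, 0, 0], [0, 0, 0, 0], [0, 0, 0, 0], [0, 0, 0, 0], [0, 0, 0, 0]]], "grip": 0, "squeeze": 12}}

```text
time_s: 5.7
tcp_pos: [572.2, 30.3, 24.9]
ee_rot: [3.141, 0.0, 1.53]
contact_force: [-0.6, -0.2, 0.4]
width: 0.51
```

>>> {"op": "arm_command", "data": {"commands": [[[0, 0, 0, 0], [0, 0, 0, 0], [0, 0, 0, 0], [0, 0, 0, 0]]]}}

```text
time_s: 6.2
tcp_pos: [572.2, 30.3, 24.8]
ee_rot: [3.141, 0.0, 1.53]
contact_force: [-0.5, -0.4, 3.7]
width: 0.48
```

>>> {"op": "arm_command", "data": {"commands": [[[0, 0, 0.02, 0], [0, 0, 0.05, 0], [0, 0, 0.05, 0], [0, 0, 0.05, 0], [0, 0, 0, 0]]]}}

```text
time_s: 6.82
tcp_pos: [574.8, 30.1, 199.1]
ee_rot: [3.133, 0.001, 1.531]
contact_force: [0.7, 0.5, -0.9]
width: 0.481
```

>>> {"op": "arm_command", "data": {"commands": [[[-0.012, -0.05, 0, 0], [-0.012, -0.05, 0, 0], [-0.012, -0.05, 0, 0], [-0.012, -0.05, 0, 0], [0, -0.01, 0, 0]]]}}

```text
time_s: 7.45
tcp_pos: [522.7, -182.2, 192.9]
ee_rot: [-3.139, -0.001, 1.527]
contact_force: [-0.1, 0.8, -0.7]
width: 0.481
```

>>> {"op": "arm_command", "data": {"commands": [[[0, 0, -0.05, 0], [0, 0, -0.05, 0], [0, 0, -0.05, 0], [0, 0, -0.01, 0], [0, 0, 0, 0]]]}}

```text
time_s: 8.07
tcp_pos: [524.2, -179.1, 34.4]
ee_rot: [-3.14, -0.001, 1.531]
contact_force: [-0.6, -0.0, 1.1]
width: 0.481
```

>>> {"op": "arm_command", "data": {"commands": [[[0, 0, -0.01, 0], [0, 0, -0.008, 0], [0, 0, -0.005, 0], [0, 0, -0.003, 0], [0, 0, -0.002, 0]]], "squeeze": 4}}

```text
time_s: 8.7
tcp_pos: [524.9, -180.0, 7.1]
ee_rot: [3.14, 0.001, 1.53]
contact_force: [2.0, 0.3, 1.9]
width: 0.485
```

>>> {"op": "arm_command", "data": {"commands": [[[0, 0, 0, 0], [0, 0, 0, 0], [0, 0, 0, 0]]]}}

```text
time_s: 9.07
tcp_pos: [524.2, -179.8, 6.8]
ee_rot: [3.141, 0.0, 1.53]
contact_force: [0.6, -0.4, 2.1]
width: 0.487
```

>>> {"op": "arm_command", "data": {"commands": [[[0, 0, 0, 0], [0, 0, 0, 0], [0, 0, 0, 0], [0, 0, 0, 0], [0, 0, 0, 0]]], "grip": 0.75}}

```text
time_s: 9.7
tcp_pos: [524.1, -179.6, 6.6]
ee_rot: [-3.142, 0.0, 1.53]
contact_force: [-0.1, 0.0, -0.8]
width: 0.748
```

>>> {"op": "arm_command", "data": {"commands": [[[0, 0, 0.05, 0], [0, 0, 0.05, 0], [0, 0, 0.05, 0], [0, 0, 0, 0], [0, 0, 0, 0]]], "grip": 1}}

```text
time_s: 10.32
tcp_pos: [523.7, -179.4, 156.2]
ee_rot: [-3.141, -0.0, 1.53]
contact_force: [0.5, -0.9, -0.5]
width: 1.002
```

```bash
python3 - <<'E'
from h import *
print(arm.observe()["tcp_pos"])
p,d,c=shot("wrist"); P=cloud(d,c); cv2.imwrite("pics/w3.png",p)
blobs(P,3,25,800,8000);blobs(P,10,25,200,8000)
E
```

```text
[ 523.72911668 -179.4023174   156.18783409]
[18. 31.] c [ 361.5 -411.1] sz [38.6 61.2] ang 69.6 z [ 4.9 17.9 19.7] 1883
[140. 105.] c [ 434.5 -301.1] sz [43.1 59.9] ang 53.3 z [ 2.8  4.5 10.1] 2284
[ 42. 144.] c [ 471.6 -413.5] sz [92.2 20.3] ang 85.8 z [ 6.5 14.1 16.4] 1606
[257. 182.] c [ 524.1 -178.5] sz [44.5 45.4] ang 87.7 z [ 2.8  4.4 18.3] 1574
[451. 217.] c [572.7  37.8] sz [140.3  54.9] ang 87.7 z [12.8 18.9 24.9] 5550
[ 47. 239.] c [ 580.4 -434.1] sz [59.7 19.9] ang 80.1 z [ 3.9 17.3 19.2] 689
[15. 31.] c [ 362.6 -411. ] sz [37.3 60.8] ang 67.4 z [11.1 18.2 19.8] 1564
[369. 153.] c [502.  -57.2] sz [  3.9 161. ] ang 87.6 z [10.7 17.9 24.7] 838
[ 39. 145.] c [ 470.9 -411. ] sz [83.7 17.4] ang 85.0 z [10.8 15.1 16.5] 1134
[451. 217.] c [572.7  37.8] sz [140.3  54.9] ang 87.7 z [12.8 18.9 24.9] 5550
[ 44. 240.] c [ 579.6 -435.6] sz [57.8 18.6] ang 83.4 z [10.8 17.9 19.3] 539
```

>>> {"op": "arm_command", "data": {"commands": [[[-0.0223, -0.0304, 0, -0.151], [-0.0223, -0.0304, 0, -0.151], [-0.0223, -0.0304, 0, -0.151], [-0.0223, -0.0304, 0, -0.151], [0, 0, 0, 0]]]}}

```text
time_s: 11.0
tcp_pos: [433.0, -302.3, 154.7]
ee_rot: [-3.138, -0.0, 0.923]
contact_force: [0.5, 1.0, -0.5]
width: 0.998
```

>>> {"op": "arm_command", "data": {"commands": [[[0, 0, -0.045, 0], [0, 0, -0.045, 0], [0, 0, -0.03, 0], [0, 0, -0.015, 0], [0, 0, 0, 0]]]}}

```text
time_s: 11.62
tcp_pos: [434.6, -300.0, 20.4]
ee_rot: [-3.139, -0.001, 0.928]
contact_force: [0.1, 0.3, 0.0]
width: 1.002
```

```bash
python3 - <<'E'
from h import *
o=arm.observe();print(o["tcp_pos"],o["ee_rot"])
p,d,c=shot("wrist"); P=cloud(d,c)
blobs(P,3,25,800,8000)
E
```

```text
[ 434.58119998 -300.02174281   20.44691001] [-3.13857283e+00 -6.90856744e-04  9.27659836e-01]
[478. 218.] c [ 516.9 -179.5] sz [53.7 45.5] ang 58.2 z [ 4.9 13.8 19.8] 4015
[257. 227.] c [ 437.7 -303.4] sz [45.5 67.4] ang 53.3 z [ 4.9  7.2 12. ] 5035
[ 44. 224.] c [ 346.6 -416.4] sz [64.3 36.4] ang 52.3 z [ 4.5 19.8 21.3] 3735
[180. 338.] c [ 475.7 -408.4] sz [83.5 30.4] ang 87.7 z [ 4.5 13.7 18.5] 2530
```

>>> {"op": "arm_command", "data": {"commands": [[[0, 0, -0.01, 0], [0, 0, -0.006, 0], [0, 0, 0, 0], [0, 0, 0, 0]]]}}

```text
time_s: 12.18
tcp_pos: [435.1, -301.4, 5.9]
ee_rot: [3.141, 0.0, 0.926]
contact_force: [0.4, -0.4, -0.0]
width: 1.003
```

>>> {"op": "arm_command", "data": {"commands": [[[0, 0, 0, 0], [0, 0, 0, 0], [0, 0, 0, 0], [0, 0, 0, 0], [0, 0, 0, 0]]], "grip": 0, "squeeze": 12}}

```text
time_s: 12.8
tcp_pos: [435.0, -301.3, 5.7]
ee_rot: [3.142, -0.0, 0.926]
contact_force: [-0.1, -0.7, -0.3]
width: 0.515
```

>>> {"op": "arm_command", "data": {"commands": [[[0, 0, 0, 0], [0, 0, 0, 0], [0, 0, 0, 0]]]}}

```text
time_s: 13.18
tcp_pos: [435.0, -301.2, 5.6]
ee_rot: [-3.142, 0.0, 0.926]
contact_force: [0.1, -0.0, 0.3]
width: 0.426
```

>>> {"op": "arm_command", "data": {"commands": [[[0, 0, 0.01, 0], [0, 0, 0.04, 0], [0, 0, 0.06, 0], [0, 0, 0.06, 0], [0, 0, 0, 0]]]}}

```text
time_s: 13.8
tcp_pos: [437.4, -303.7, 181.8]
ee_rot: [3.13, 0.002, 0.927]
contact_force: [-0.4, -0.5, -0.9]
width: 0.428
```

>>> {"op": "arm_command", "data": {"commands": [[[0.0206, 0.0484, 0, 0.0863], [0.0206, 0.0484, 0, 0.0863], [0.0206, 0.0484, 0, 0.0863], [0.0206, 0.0484, 0, 0.0863], [0.0206, 0.0484, 0, 0.0863]]]}}

```text
time_s: 14.42
tcp_pos: [537.8, -57.5, 174.9]
ee_rot: [-3.14, -0.0, 1.361]
contact_force: [-0.2, -0.3, -0.4]
width: 0.426
```

>>> {"op": "arm_command", "data": {"commands": [[[0.0206, 0.0484, 0, 0.0863], [0.0206, 0.0484, 0, 0.0863], [0, 0, 0, 0], [0, 0, 0, 0]]]}}

```text
time_s: 14.92
tcp_pos: [578.3, 37.4, 174.8]
ee_rot: [-3.14, 0.0, 1.531]
contact_force: [-0.7, -0.1, 0.2]
width: 0.424
```

```bash
python3 - <<'E'
from h import *
p,d,c=shot("wrist"); cv2.imwrite("pics/w4.png",p)
E
```

```text
(no output)
```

View pics/w4.png

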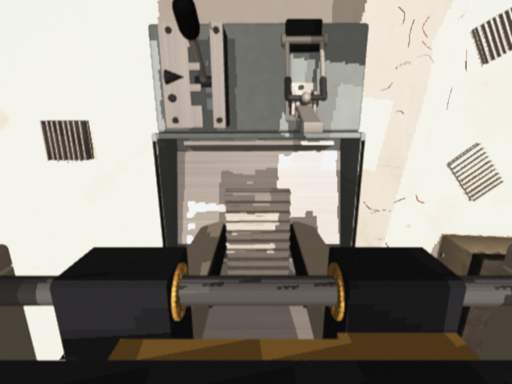

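>>> {"op": "arm_command", "data": {"commands": [[[0, 0.001, -0.045, 0], [0, 0, -0.045, 0], [0, 0, -0.035, 0], [0, 0, -0.013, 0], [0, 0, 0, 0]]]}}

```text
time_s: 15.6
tcp_pos: [578.8, 37.6, 37.4]
ee_rot: [-3.14, 0.0, 1.529]
contact_force: [0.4, 0.2, -0.5]
width: 0.432
```

>>> {"op": "arm_command", "data": {"commands": [[[0, 0, -0.003, 0], [0, 0, -0.003, 0], [0, 0, -0.002, 0], [0, 0, -0.001, 0], [0, 0, 0, 0]]], "squeeze": 5}}

```text
time_s: 16.23
tcp_pos: [579.3, 38.6, 28.8]
ee_rot: [3.141, 0.0, 1.531]
contact_force: [0.3, -0.4, 0.7]
width: 0.427
```

>>> {"op": "arm_command", "data": {"commands": [[[-0.002, 0, -0.0005, 0], [-0.002, 0, -0.0005, 0], [-0.002, 0, -0.0005, 0], [-0.002, 0, -0.0005, 0], [0, 0, 0, 0]]]}}

```text
time_s: 16.85
tcp_pos: [571.4, 38.6, 26.7]
ee_rot: [3.141, -0.0, 1.53]
contact_force: [1.2, 0.7, -0.7]
width: 0.427
```

>>> {"op": "arm_command", "data": {"commands": [[[-0.001, 0, -0.0005, 0], [-0.001, 0, -0.0005, 0], [-0.001, 0, -0.0005, 0], [0, 0, 0, 0]]]}}

```text
time_s: 17.35
tcp_pos: [571.0, 38.6, 26.5]
ee_rot: [3.136, -0.0, 1.53]
contact_force: [5.8, 1.8, 3.9]
width: 0.427
```

>>> {"op": "arm_command", "data": {"commands": [[[0, 0, 0, 0], [0, 0, 0, 0], [0, 0, 0, 0]]], "grip": 0.7}}

```text
time_s: 17.73
tcp_pos: [567.2, 38.6, 24.6]
ee_rot: [-3.14, -0.0, 1.53]
contact_force: [0.3, -0.3, -0.4]
width: 0.683
```

>>> {"op": "arm_command", "data": {"commands": [[[0, 0, 0.03, 0], [0, 0, 0.05, 0], [0, 0, 0.05, 0], [0, 0, 0, 0], [0, 0, 0, 0]]], "grip": 1}}

```text
time_s: 18.35
tcp_pos: [567.4, 38.6, 154.4]
ee_rot: [-3.14, -0.0, 1.53]
contact_force: [-0.8, 0.1, -0.9]
width: 0.996
```

```bash
python3 - <<'E'
from h import *
print(arm.observe()["tcp_pos"])
p,d,c=shot("wrist"); P=cloud(d,c); cv2.imwrite("pics/w5.png",p);np.savez("w5.npz",p=p,d=d,P=P)
blobs(P,3,25,800,8000)
S=b2s(w2b(P))
ins=(S[...,0]>-2)&(S[...,0]<100)&(abs(S[...,1])<60)&(S[...,2]<60)&(S[...,2]>-6)
for a in range(0,100,6):
    q=S[ins&(S[...,0]>=a)&(S[...,0]<a+6)];h=q[abs(q[:,1])<17][:,2];o=q[abs(q[:,1])>26][:,2];t=q[q[:,2]>4][:,1]
    print(a,np.percentile(h,[5,50,95]).round(1) if len(h) else '',np.median(o).round(1) if len(o) else '',np.percentile(t,[2,98]).round(1) if len(t)>5 else '')
E
```

```text
[567.40843292  38.59540916 154.437253  ]
[501.  46.] c [438.3 292.1] sz [41.8 27.1] ang 21.3 z [ 3.4  7.  10.4] 964
[ 55. 152.] c [ 525.3 -182.8] sz [53.9 47.9] ang 87.5 z [ 5.3 14.6 18.2] 2159
[486. 185.] c [580.8 301.3] sz [61.1 45. ] ang 36.9 z [ 3.4  7.  10.3] 1967
0 [ 3.2  9.  41.8] 1.7 [-57.1  56.2]
6 [ 2.6  4.4 10.4] -0.2 [-18.2  19.3]
12 [ 2.8  4.1 10.4] -0.3 [-18.   19.3]
18 [2.7 4.4 9.3] -0.4 [-18.2  19.4]
24 [ 2.7  3.9 10.4] -0.2 [-18.2  20.2]
30 [ 3.1  4.3 10.3] -0.3 [-17.8  19.3]
36 [2.8 4.2 9.1] -0.4 [-17.7  20.2]
42 [ 2.6  4.6 10.2] -0.3 [-17.9  19.1]
48 [ 2.6  4.1 10. ] -0.4 [-18.1  19.3]
54 [2.8 4.3 9.1] -0.3 [-18.3  19.3]
60 [-1.5 -0.4  0.6] -0.3 
66 [-1.6 -0.4  0.7] -0.4 
72 [-1.6 -0.3  0.7] -0.4 
78 [-1.7 -0.3  0.9] -0.4 
84 [-1.4 -0.4  0.7] -0.4 
90 [-1.5 -0.5  0.6] -0.4 
96 [-1.5 -0.3  1. ] -0.3
```

View pics/w5.png

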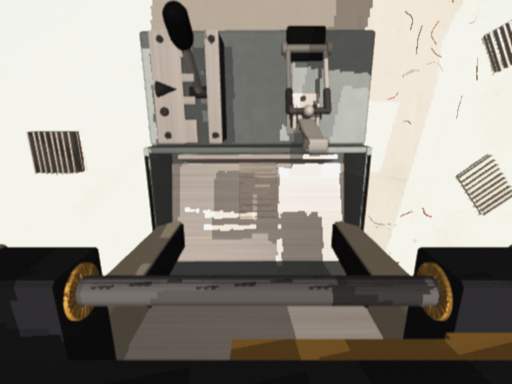

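>>> {"op": "arm_command", "data": {"commands": [[[0.0027, 0.0525, 0, 0.1356], [0.0027, 0.0525, 0, 0.1356], [0.0027, 0.0525, 0, 0.1356], [0.0027, 0.0525, 0, 0.1356], [0.0027, 0.0525, 0, 0.1356]]]}}

```text
time_s: 19.02
tcp_pos: [580.4, 302.3, 152.6]
ee_rot: [-3.138, -0.001, 2.213]
contact_force: [1.0, 0.4, 0.0]
width: 0.999
```

>>> {"op": "arm_command", "data": {"commands": [[[0, 0, 0, 0], [0, 0, 0, 0], [0, 0, -0.03, 0], [0, 0, -0.03, 0], [0, 0, 0, 0]]]}}

```text
time_s: 19.65
tcp_pos: [579.6, 298.5, 92.0]
ee_rot: [-3.135, -0.002, 2.206]
contact_force: [-0.5, -1.0, 0.9]
width: 0.999
```

```bash
python3 - <<'E'
from h import *
o=arm.observe();print(o["tcp_pos"],o["ee_rot"])
p,d,c=shot("wrist"); P=cloud(d,c)
blobs(P,3,25,800,8000)
E
```

```text
[579.61616614 298.52305179  92.03426201] [-3.13479460e+00 -1.95991532e-03  2.20580639e+00]
[32. 26.] c [569.2  80.8] sz [46.9 49. ] ang 89.7 z [15.1 20.5 25.1] 3269
[500. 146.] c [411.1 448.8] sz [47.7 29. ] ang 77.8 z [ 1.4  6.8 16. ] 634
[287. 323.] c [675.5 402.6] sz [89.  46.6] ang 67.8 z [ 2.2  3.3 18.8] 1500
```

>>> {"op": "arm_command", "data": {"commands": [[[0, 0, -0.04, 0], [0, 0, -0.03, 0], [0, 0, -0.012, 0], [0, 0, -0.006, 0], [0, 0, 0, 0]]]}}

```text
time_s: 20.32
tcp_pos: [582.4, 301.1, 8.2]
ee_rot: [3.14, 0.001, 2.208]
contact_force: [-0.1, 0.2, 0.3]
width: 1.001
```

>>> {"op": "arm_command", "data": {"commands": [[[0, 0, 0, 0], [0, 0, 0, 0], [0, 0, 0, 0], [0, 0, 0, 0], [0, 0, 0, 0]]], "grip": 0, "squeeze": 12}}

```text
time_s: 20.95
tcp_pos: [581.6, 301.1, 7.1]
ee_rot: [-3.142, -0.0, 2.209]
contact_force: [-0.5, -0.4, 0.3]
width: 0.513
```

>>> {"op": "arm_command", "data": {"commands": [[[0, 0, 0, 0], [0, 0, 0, 0], [0, 0, 0, 0]]]}}

```text
time_s: 21.32
tcp_pos: [581.7, 301.0, 7.1]
ee_rot: [-3.142, 0.0, 2.208]
contact_force: [0.2, 0.8, 0.8]
width: 0.427
```

>>> {"op": "arm_command", "data": {"commands": [[[0, 0, 0.01, 0], [0, 0, 0.04, 0], [0, 0, 0.06, 0], [0, 0, 0.06, 0], [0, 0, 0, 0]]]}}

```text
time_s: 21.95
tcp_pos: [585.0, 302.3, 184.7]
ee_rot: [3.129, 0.004, 2.209]
contact_force: [0.4, 0.1, -0.3]
width: 0.429
```

>>> {"op": "arm_command", "data": {"commands": [[[0, 0, -0.06, 0], [0, 0, -0.06, 0], [0, 0, -0.04, 0], [0, 0, -0.01, 0], [0, 0, 0, 0]]]}}

```text
time_s: 22.58
tcp_pos: [580.7, 300.8, 6.4]
ee_rot: [-3.139, -0.001, 2.208]
contact_force: [-0.1, 0.4, -0.8]
width: 0.428
```

>>> {"op": "arm_command", "data": {"commands": [[[0, 0, 0, 0], [0, 0, 0, 0], [0, 0, 0, 0], [0, 0, -0.003, 0], [0, 0, 0, 0]]], "grip": 0.6}}

```text
time_s: 23.2
tcp_pos: [581.4, 301.0, 3.8]
ee_rot: [-3.141, -0.0, 2.209]
contact_force: [-0.7, -0.6, -0.0]
width: 0.601
```

>>> {"op": "arm_command", "data": {"commands": [[[0, 0, 0, 0], [0, 0, 0, 0], [0, 0, 0, 0], [0, 0, 0, 0]]], "grip": 0}}

```text
time_s: 23.7
tcp_pos: [581.7, 301.0, 4.2]
ee_rot: [3.142, 0.0, 2.208]
contact_force: [0.3, -0.4, -0.3]
width: 0.429
```

>>> {"op": "arm_command", "data": {"commands": [[[0, 0, 0.01, 0], [0, 0, 0.04, 0], [0, 0, 0.06, 0], [0, 0, 0.06, 0], [0, 0, 0, 0]]]}}

```text
time_s: 24.32
tcp_pos: [585.1, 302.3, 181.7]
ee_rot: [3.129, 0.004, 2.209]
contact_force: [0.4, -0.3, -0.6]
width: 0.429
```

>>> {"op": "arm_command", "data": {"commands": [[[0, -0.05, 0, -0.135], [0, -0.053, 0, -0.135], [0, -0.053, 0, -0.135], [0, -0.053, 0, -0.135], [0, -0.053, 0, -0.136]]]}}

```text
time_s: 24.95
tcp_pos: [580.8, 37.5, 173.4]
ee_rot: [-3.14, -0.0, 1.528]
contact_force: [0.2, 0.8, -0.4]
width: 0.428
```

>>> {"op": "arm_command", "data": {"commands": [[[0, 0, 0, 0], [0, 0, 0, 0]]]}}

```text
time_s: 25.2
tcp_pos: [581.2, 39.2, 173.6]
ee_rot: [-3.14, -0.001, 1.533]
contact_force: [-0.2, 0.6, -0.5]
width: 0.431
```

>>> {"op": "arm_command", "data": {"commands": [[[-0.009, -0.0006, -0.045, 0], [0, 0, -0.045, 0], [0, 0, -0.03, 0], [0, 0, -0.007, 0], [0, 0, 0, 0]]]}}

```text
time_s: 25.82
tcp_pos: [572.8, 39.5, 47.3]
ee_rot: [-3.141, -0.0, 1.534]
contact_force: [0.7, 0.0, -0.7]
width: 0.429
```

>>> {"op": "arm_command", "data": {"commands": [[[0, 0, -0.004, 0], [0, 0, -0.004, 0], [0, 0, -0.002, 0], [0, 0, -0.001, 0], [0, 0, 0, 0]]], "squeeze": 5}}

```text
time_s: 26.45
tcp_pos: [572.8, 38.4, 36.3]
ee_rot: [3.141, 0.0, 1.532]
contact_force: [-0.1, 1.0, 1.3]
width: 0.432
```

>>> {"op": "arm_command", "data": {"commands": [[[-0.002, 0, -0.0005, 0], [-0.002, 0, -0.0005, 0], [-0.001, 0, -0.0005, 0], [-0.001, 0, 0, 0], [0, 0, 0, 0]]]}}

```text
time_s: 27.08
tcp_pos: [569.7, 38.3, 35.9]
ee_rot: [3.135, 0.0, 1.532]
contact_force: [6.6, -0.6, 2.7]
width: 0.431
```

>>> {"op": "arm_command", "data": {"commands": [[[0, 0, -0.001, 0], [0, 0, -0.001, 0], [0, 0, 0, 0], [0, 0, 0, 0]]]}}

```text
time_s: 27.58
tcp_pos: [569.0, 38.3, 34.1]
ee_rot: [3.136, 0.0, 1.532]
contact_force: [4.2, 0.5, 5.4]
width: 0.434
```

>>> {"op": "arm_command", "data": {"commands": [[[0, 0, 0, 0], [0, 0, 0, 0], [0, 0, 0, 0]]], "grip": 0.7}}

```text
time_s: 27.95
tcp_pos: [565.8, 38.5, 32.1]
ee_rot: [-3.14, -0.0, 1.533]
contact_force: [-0.1, 0.9, 0.1]
width: 0.68
```

>>> {"op": "arm_command", "data": {"commands": [[[0, 0, 0.03, 0], [0, 0, 0.05, 0], [0, 0, 0.04, 0], [0, 0, 0, 0], [0, 0, 0, 0]]], "grip": 1}}

```text
time_s: 28.58
tcp_pos: [565.9, 38.5, 151.8]
ee_rot: [-3.14, -0.0, 1.533]
contact_force: [-0.9, -0.3, 0.8]
width: 1.0
```

```bash
cat >> h.py <<'E'
def pile(P):
    S=b2s(w2b(P))
    ins=(S[...,0]>-2)&(S[...,0]<100)&(abs(S[...,1])<60)&(S[...,2]<60)&(S[...,2]>-6)
    for a in range(0,72,6):
        q=S[ins&(S[...,0]>=a)&(S[...,0]<a+6)];h=q[abs(q[:,1])<17][:,2];o=q[abs(q[:,1])>26][:,2];t=q[q[:,2]>4][:,1]
        print(a,np.percentile(h,[5,50,95]).round(1) if len(h) else '',np.median(o).round(1) if len(o) else '',np.percentile(t,[2,98]).round(1) if len(t)>5 else '')
    t=S[ins&(S[...,2]>7.5)&(S[...,0]>4)];print("top",cv2.minAreaRect(t[:,:2].astype(np.float32)))
E
python3 - <<'E'
from h import *
print(arm.observe()["tcp_pos"])
p,d,c=shot("wrist"); P=cloud(d,c); cv2.imwrite("pics/w6.png",p);np.savez("w6.npz",p=p,d=d,P=P)
blobs(P,3,25,800,8000)
pile(P)
E
```

```text
[565.89758368  38.54819797 151.83937237]
[501.  48.] c [439.  288.8] sz [44.2 24.3] ang 12.9 z [ 3.4  7.  10.6] 890
[ 54. 153.] c [ 524.1 -179.1] sz [46.5 45.2] ang 88.0 z [ 5.3 14.8 18.3] 2205
0 [13.  18.6 42.4] 1.5 [-57.1  57.4]
6 [12.7 14.2 20.3] -0.1 [-18.7  19.1]
12 [12.9 14.2 20.2] -0.1 [-18.4  19.3]
18 [12.8 14.2 19.6] -0.2 [-18.8  19.3]
24 [12.8 14.3 20.4] -0.1 [-18.7  19.3]
30 [12.8 14.  20. ] -0.3 [-18.8  19.2]
36 [12.9 14.  19.3] -0.2 [-18.6  19.4]
42 [12.7 14.3 20.5] -0.3 [-18.8  19.2]
48 [12.9 14.1 20.4] -0.2 [-18.8  19.2]
54 [12.7 14.3 19.2] -0.3 [-18.7  19.3]
60 [-1.4 -0.2  0.7] -0.2 
66 [-1.6 -0.2  1. ] -0.3 
top ((31.82687759399414, 0.0145111083984375), (39.290992736816406, 55.60631561279297), 89.89330291748047)
```

>>> {"op": "arm_command", "data": {"commands": [[[-0.0225, 0.045, 0, -0.161], [-0.0225, 0.045, 0, -0.161], [-0.0225, 0.045, 0, -0.161], [-0.0225, 0.045, 0, -0.161], [-0.0225, 0.045, 0, -0.161]]]}}

```text
time_s: 29.25
tcp_pos: [452.2, 264.4, 150.8]
ee_rot: [-3.14, 0.003, 0.722]
contact_force: [1.3, 0.4, -0.2]
width: 1.0
```

>>> {"op": "arm_command", "data": {"commands": [[[-0.0225, 0.045, 0, -0.161], [0, 0, 0, 0], [0, 0, 0, 0], [0, 0, 0, 0]]]}}

```text
time_s: 29.75
tcp_pos: [432.1, 307.2, 152.0]
ee_rot: [3.141, 0.001, 0.566]
contact_force: [-1.1, -0.9, -1.0]
width: 0.997
```

```bash
python3 - <<'E'
from h import *
o=arm.observe();print(o["tcp_pos"],o["ee_rot"])
p,d,c=shot("wrist"); P=cloud(d,c)
blobs(P,3,25,800,8000);blobs(P,6,25,800,8000)
E
```

```text
[432.06220169 307.23157123 152.0025131 ] [3.14140142e+00 1.28258937e-03 5.66004966e-01]
[259.  34.] c [354.4 436.5] sz [135.1  18.3] ang 14.1 z [ 9.5 14.2 16.6] 2356
[352. 118.] c [481.9 416.7] sz [53.3 62.5] ang 6.5 z [ 4.  11.6 29. ] 2902
[257. 179.] c [431.1 307. ] sz [40.6 65.8] ang 27.6 z [ 3.8  5.6 11.1] 1887
[259.  34.] c [354.8 434.9] sz [135.  15.] ang 14.0 z [ 9.6 14.2 16.6] 2347
[351. 120.] c [480.4 412.4] sz [50.2 39.9] ang 5.0 z [ 4.5 13.8 27.7] 922
[257. 182.] c [430.4 308.8] sz [40.  59.3] ang 26.9 z [ 4.6  9.6 11.5] 934
```

>>> {"op": "arm_command", "data": {"commands": [[[-0.001, 0.001, -0.045, -0.09], [0, 0, -0.045, 0], [0, 0, -0.04, 0], [0, 0, -0.012, 0], [0, 0, -0.006, 0]]]}}

```text
time_s: 30.42
tcp_pos: [431.4, 309.0, 4.7]
ee_rot: [3.142, -0.0, 0.476]
contact_force: [0.3, 0.3, 0.8]
width: 0.998
```

>>> {"op": "arm_command", "data": {"commands": [[[0, 0, 0, 0], [0, 0, 0, 0], [0, 0, 0, 0], [0, 0, 0, 0], [0, 0, 0, 0]]], "grip": 0, "squeeze": 12}}

```text
time_s: 31.05
tcp_pos: [430.7, 309.5, 4.9]
ee_rot: [3.142, -0.0, 0.477]
contact_force: [-0.5, -0.6, 0.4]
width: 0.511
```

>>> {"op": "arm_command", "data": {"commands": [[[0, 0, 0, 0], [0, 0, 0, 0], [0, 0, 0, 0]]]}}

```text
time_s: 31.42
tcp_pos: [430.6, 309.5, 4.7]
ee_rot: [-3.142, 0.0, 0.477]
contact_force: [0.1, 0.0, 2.2]
width: 0.426
```

>>> {"op": "arm_command", "data": {"commands": [[[0, 0, 0.01, 0], [0, 0, 0.04, 0], [0, 0, 0.06, 0], [0, 0, 0.06, 0], [0, 0, 0, 0]]]}}

```text
time_s: 32.05
tcp_pos: [433.8, 310.9, 180.7]
ee_rot: [3.141, -0.012, 0.477]
contact_force: [-0.5, -0.1, -1.4]
width: 0.427
```

>>> {"op": "arm_command", "data": {"commands": [[[0.0232, -0.0452, 0, 0.1758], [0.0232, -0.0452, 0, 0.1758], [0.0232, -0.0452, 0, 0.1758], [0.0232, -0.0452, 0, 0.1758], [0.0232, -0.0452, 0, 0.1758]]]}}

```text
time_s: 32.67
tcp_pos: [546.5, 81.9, 173.8]
ee_rot: [-3.14, 0.0, 1.361]
contact_force: [1.1, 0.5, -0.8]
width: 0.428
```

>>> {"op": "arm_command", "data": {"commands": [[[0.0232, -0.0452, 0, 0.1758], [0, 0, 0, 0], [0, 0, 0, 0]]]}}

```text
time_s: 33.05
tcp_pos: [568.9, 38.4, 173.7]
ee_rot: [-3.139, -0.001, 1.529]
contact_force: [0.5, -0.9, -0.6]
width: 0.424
```

>>> {"op": "arm_command", "data": {"commands": [[[0, 0, -0.045, 0], [0, 0, -0.045, 0], [0, 0, -0.02, 0], [0, 0, -0.008, 0], [0, 0, 0, 0]]]}}

```text
time_s: 33.67
tcp_pos: [569.5, 39.2, 56.7]
ee_rot: [-3.141, -0.0, 1.532]
contact_force: [0.4, 0.1, 0.5]
width: 0.426
```

>>> {"op": "arm_command", "data": {"commands": [[[0, -0.0005, -0.004, 0], [0, 0, -0.004, 0], [0, 0, -0.003, 0], [0, 0, -0.001, 0], [0, 0, 0, 0]]], "squeeze": 5}}

```text
time_s: 34.3
tcp_pos: [569.9, 37.7, 44.7]
ee_rot: [3.141, -0.0, 1.531]
contact_force: [0.3, 0.0, -0.0]
width: 0.426
```

>>> {"op": "arm_command", "data": {"commands": [[[-0.002, 0, -0.0005, 0], [-0.002, 0, -0.0005, 0], [-0.001, 0, -0.001, 0], [-0.001, 0, -0.001, 0], [0, 0, 0, 0]]]}}

```text
time_s: 34.92
tcp_pos: [566.1, 37.6, 43.0]
ee_rot: [3.137, 0.0, 1.531]
contact_force: [4.4, 1.1, 6.3]
width: 0.429
```

>>> {"op": "arm_command", "data": {"commands": [[[0, 0, 0, 0], [0, 0, 0, 0], [0, 0, 0, 0]]], "grip": 0.7}}

```text
time_s: 35.3
tcp_pos: [562.9, 37.8, 41.0]
ee_rot: [-3.139, -0.0, 1.531]
contact_force: [0.1, -0.0, 1.2]
width: 0.684
```

>>> {"op": "arm_command", "data": {"commands": [[[0, 0, 0.03, 0], [0, 0, 0.05, 0], [0, 0, 0.04, 0], [0, 0, 0, 0], [0, 0, 0, 0]]], "grip": 1}}

```text
time_s: 35.92
tcp_pos: [563.1, 37.8, 160.7]
ee_rot: [-3.14, -0.0, 1.531]
contact_force: [0.3, -0.7, -0.7]
width: 1.003
```

```bash
python3 - <<'E'
from h import *
print(arm.observe()["tcp_pos"])
p,d,c=shot("wrist"); P=cloud(d,c); cv2.imwrite("pics/w7.png",p);np.savez("w7.npz",p=p,d=d,P=P)
blobs(P,3,25,800,8000)
pile(P)
B=w2b(P)
for n,y0,y1,x0,x1,z0 in(("handle",28,52,-100,-50,95),("bar",15,65,-165,-130,62),("knob",-65,-30,-165,-100,105)):
    q=B[(B[...,1]>y0)&(B[...,1]<y1)&(B[...,0]>x0)&(B[...,0]<x1)&(B[...,2]>z0)&(B[...,2]<150)];print(n,len(q),np.percentile(q,[1,50,99],axis=0).round(1).tolist())
L=(B[...,2]>85)&(B[...,0]>55)&(B[...,0]<140)&(abs(B[...,1])<95)&(B[...,2]<220);q=B[L];print("lid",np.percentile(q,[1,50,99],axis=0).round(1).tolist() if len(q) else 0)
E
```

```text
[563.05056343  37.81886155 160.74895683]
[ 60. 155.] c [ 524.2 -178.2] sz [46.4 45.2] ang 87.9 z [ 7.  14.8 18.3] 2031
0 [23.1 25.8 43.9] 3.4 [-56.8  56.2]
6 [23.  24.3 30.1] -0.2 [-19.5  18.6]
12 [22.9 24.6 30.5] -0.1 [-19.5  18.7]
18 [22.9 24.2 29.4] -0.2 [-19.4  18.6]
24 [22.9 24.  29.9] -0.2 [-19.4  18.7]
30 [22.9 24.3 30.8] -0.2 [-19.5  18.5]
36 [23.  24.3 29.7] -0.3 [-19.5  18.5]
42 [22.8 24.5 30.2] -0.2 [-19.5  18.7]
48 [22.9 24.1 30.3] -0.1 [-19.5  18.7]
54 [22.7 24.2 29.4] -0.3 [-19.5  18.7]
60 [-0.9  0.1 28.7] -0.3 [-19.6  17.2]
66 [-1.6 -0.2  1. ] -0.3 
top ((32.35291290283203, -0.1670970916748047), (55.69825744628906, 40.76845169067383), 0.03679024428129196)
handle 557 [[-80.4, 31.6, 95.8], [-72.0, 39.5, 121.3], [-64.0, 48.6, 124.6]]
bar 1424 [[-157.8, 20.8, 62.5], [-143.2, 40.3, 64.7], [-131.0, 58.9, 73.1]]
knob 979 [[-153.4, -56.3, 109.1], [-141.8, -48.1, 125.9], [-131.4, -42.0, 131.8]]
lid [[73.4, -93.7, 107.1], [76.0, -23.3, 130.8], [79.1, 92.6, 158.6]]
```

View pics/w7.png

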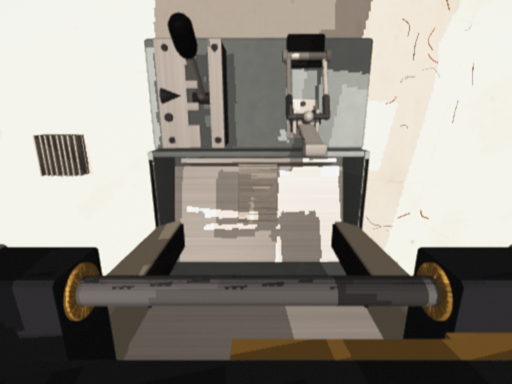

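```bash
python3 - <<'E'
from h import *
for n in("top0","w1","side0"):
    B=w2b(np.load(n+".npz")["P"])
    print(n)
    for x0 in range(70,200,15):
        r=[]
        for y0 in range(-120,200,40):
            q=B[(B[...,0]>=x0)&(B[...,0]<x0+15)&(B[...,1]>=y0)&(B[...,1]<y0+40)][:,2]
            r.append(round(float(np.percentile(q,95))) if len(q)>3 else None)
        print(x0,r)
E
```

```text
top0
70 [189, 195, 192, 192, 197, 190, 6, 5]
85 [209, 211, 210, 210, 209, 210, 4, 6]
100 [5, None, None, 201, None, 2, 6, 8]
115 [3, None, None, None, None, None, 6, 6]
130 [5, 125, 159, 156, None, None, 6, 7]
145 [123, 157, 161, 158, 9, 5, 4, 5]
160 [158, 160, 159, 160, 6, 5, 5, 4]
175 [159, 159, 260, 260, 260, 3, 2, 4]
190 [161, 262, 263, 261, 262, 7, 5, 4]
w1
70 [157, 154, 151, 147, 144, 141, 3, 3]
85 [3, None, None, None, None, 2, 3, 3]
100 [None, None, None, None, None, None, 3, 3]
115 [None, None, None, None, None, None, 3, 3]
130 [None, None, None, None, None, None, None, None]
145 [None, None, None, None, None, None, None, None]
160 [None, None, None, None, None, None, None, None]
175 [None, None, None, None, None, None, None, None]
190 [None, None, None, None, None, None, None, None]
side0
70 [179, 196, 191, 196, 191, 197, None, 4]
85 [208, 210, 212, 211, 211, 209, None, 5]
100 [5, 6, 3, 200, 201, None, None, None]
115 [7, 6, 4, 7, None, None, None, None]
130 [4, 96, 158, 146, None, None, None, None]
145 [123, 156, 159, 160, None, None, None, None]
160 [157, 159, 159, 159, None, None, None, None]
175 [159, 159, 259, 263, 263, None, None, None]
190 [199, 264, 264, 264, 263, None, None, None]
```

>>> {"op": "arm_command", "data": {"commands": [[[0, 0, 0.045, 0], [0, 0, 0.045, 0], [0, 0, 0.045, 0], [0.045, 0.025, 0, 0], [0.046, 0.025, 0, 0]]], "grip": 0, "squeeze": 20}}

```text
time_s: 36.6
tcp_pos: [655.6, 88.0, 296.1]
ee_rot: [-3.141, 0.0, 1.53]
contact_force: [1.1, -0.7, -0.1]
width: 0.513
```

>>> {"op": "arm_command", "data": {"commands": [[[0.046, 0.024, 0, 0], [0, 0, 0, 0], [0, 0, 0, 0], [0, 0, -0.04, 0], [0, 0, -0.04, 0]]]}}

```text
time_s: 37.22
tcp_pos: [700.0, 110.8, 217.3]
ee_rot: [3.139, 0.0, 1.53]
contact_force: [0.5, -0.6, -0.5]
width: 0.012
```

>>> {"op": "arm_command", "data": {"commands": [[[0, 0, -0.02, 0], [0, 0, 0, 0], [0, 0, 0, 0]]]}}

```text
time_s: 37.6
tcp_pos: [701.0, 111.2, 198.7]
ee_rot: [3.139, 0.0, 1.531]
contact_force: [-0.0, -0.7, 0.3]
width: 0.005
```

>>> {"op": "arm_command", "data": {"commands": [[[-0.017, 0.0006, -0.004, 0], [-0.0194, 0.0007, 0.0016, 0], [-0.0183, 0.0007, -0.0013, 0], [-0.0179, 0.0007, -0.004, 0], [0, 0, 0, 0]]]}}

```text
time_s: 38.22
tcp_pos: [628.1, 114.5, 191.1]
ee_rot: [3.139, -0.0, 1.531]
contact_force: [-0.4, 0.5, 1.0]
width: 0.006
```

>>> {"op": "arm_command", "data": {"commands": [[[-0.0171, 0.0007, -0.0067, 0], [-0.0159, 0.0006, -0.0091, 0], [-0.0143, 0.0006, -0.0115, 0], [-0.0125, 0.0005, -0.0134, 0], [-0.0103, 0.0004, -0.0151, 0]]]}}

```text
time_s: 38.85
tcp_pos: [559.6, 117.1, 134.4]
ee_rot: [3.138, -0.0, 1.531]
contact_force: [1.6, 1.4, -0.0]
width: 0.006
```

>>> {"op": "arm_command", "data": {"commands": [[[-0.008, 0.0003, -0.0165, 0], [-0.0054, 0.0002, -0.0176, 0], [-0.0021, 0, -0.012, 0], [-0.0006, 0, -0.006, 0], [0, 0, 0, 0]]]}}

```text
time_s: 39.48
tcp_pos: [542.8, 117.7, 82.2]
ee_rot: [3.14, 0.0, 1.531]
contact_force: [-2.7, 0.3, 5.1]
width: 0.008
```

>>> {"op": "arm_command", "data": {"commands": [[[0, 0, -0.0015, 0], [0, 0, -0.001, 0], [0, 0, 0, 0], [0, 0, 0, 0]]]}}

```text
time_s: 39.98
tcp_pos: [542.9, 117.8, 81.8]
ee_rot: [3.139, 0.0, 1.532]
contact_force: [-8.2, 0.1, 20.2]
width: 0.002
```

>>> {"op": "arm_command", "data": {"commands": [[[0, -0.02, 0.05, 0], [0, -0.02, 0.05, 0], [0, -0.02, 0.04, 0], [0, 0, 0, 0], [0, 0, 0, 0]]], "grip": 1}}

```text
time_s: 40.6
tcp_pos: [542.0, 57.8, 218.2]
ee_rot: [-3.141, -0.0, 1.531]
contact_force: [-0.3, -0.6, -0.3]
width: 0.495
```

```bash
python3 - <<'E'
from h import *
print(arm.observe()["tcp_pos"])
p,d,c=shot("wrist"); P=cloud(d,c); cv2.imwrite("pics/w8.png",p);np.savez("w8.npz",p=p,d=d,P=P)
B=w2b(P)
q=B[(B[...,0]>-62)&(B[...,0]<60)&(abs(B[...,1]+40)<50)&(B[...,2]>60)&(B[...,2]<120)]
A=np.c_[q[:,0],q[:,1],np.ones(len(q))];s=np.linalg.lstsq(A,q[:,2],rcond=None)[0];print("lid plane",s,len(q),np.median(q[:,2]))
for n,y0,y1,x0,x1,z0 in(("handle",28,52,-100,-61,98),("bar",15,65,-165,-130,66),("post",28,52,-62,-45,92),("knob",-65,-30,-165,-100,105)):
    q=B[(B[...,1]>y0)&(B[...,1]<y1)&(B[...,0]>x0)&(B[...,0]<x1)&(B[...,2]>z0)&(B[...,2]<150)];print(n,len(q),np.percentile(q,[2,50,98],axis=0).round(1).tolist() if len(q) else 0)
E
```

```text
[541.96322166  57.8275513  218.2252196 ]
lid plane [2.07372534e-04 1.09389383e-03 8.19071858e+01] 7172 81.83628310915628
handle 331 [[-79.8, 32.5, 99.5], [-72.4, 40.4, 121.0], [-64.7, 48.6, 124.0]]
bar 320 [[-144.5, 20.7, 66.8], [-139.5, 40.5, 70.1], [-130.5, 59.8, 73.2]]
post 81 [[-57.7, 33.9, 94.6], [-55.8, 40.2, 97.9], [-52.8, 47.3, 99.5]]
knob 502 [[-153.4, -55.8, 110.5], [-143.0, -47.6, 126.2], [-132.2, -41.9, 131.4]]
```

View pics/w8.png

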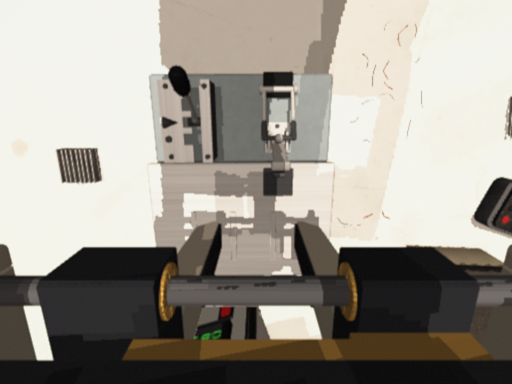

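>>> {"op": "arm_command", "data": {"commands": [[[-0.0495, 0.0129, 0, 0], [-0.0495, 0.0129, 0, 0], [0, 0, 0, 0], [0, 0, -0.04, 0], [0, 0, -0.04, 0]]], "grip": 0.65, "squeeze": 15}}

```text
time_s: 41.28
tcp_pos: [443.9, 83.8, 137.3]
ee_rot: [3.141, -0.0, 1.532]
contact_force: [0.4, 0.1, -0.1]
width: 0.648
```

>>> {"op": "arm_command", "data": {"commands": [[[0, 0, 0, 0], [0, 0, 0, 0], [0, 0, 0, 0]]]}}

```text
time_s: 41.65
tcp_pos: [444.5, 83.5, 140.0]
ee_rot: [3.139, 0.0, 1.531]
contact_force: [0.3, 1.0, 0.5]
width: 0.647
```

```bash
python3 - <<'E'
from h import *
o=arm.observe();print(o["tcp_pos"],w2b(o["tcp_pos"]),o["ee_rot"])
p,d,c=shot("wrist"); P=cloud(d,c); cv2.imwrite("pics/w9.png",p)
B=w2b(P)
for n,y0,y1,x0,x1,z0 in(("handle",28,52,-100,-61,98),("bar",15,65,-165,-130,66),("post",28,52,-62,-45,92)):
    q=B[(B[...,1]>y0)&(B[...,1]<y1)&(B[...,0]>x0)&(B[...,0]<x1)&(B[...,2]>z0)&(B[...,2]<150)];print(n,len(q),np.percentile(q,[2,50,98],axis=0).round(1).tolist() if len(q) else 0)
E
```

```text
[444.47566539  83.50344765 139.95285668] [-139.46195685   39.97889655  139.95285668] [3.13886742e+00 8.27428557e-05 1.53139471e+00]
handle 226 [[-72.9, 31.8, 121.2], [-69.9, 40.1, 123.2], [-63.9, 48.5, 124.8]]
bar 465 [[-144.9, 21.0, 66.3], [-140.4, 40.2, 70.4], [-130.8, 59.2, 73.6]]
post 0 0
```

View pics/w9.png

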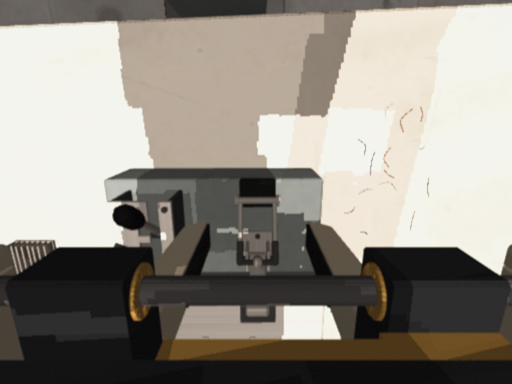

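>>> {"op": "arm_command", "data": {"commands": [[[-0.001, 0, -0.035, 0], [0, 0, -0.03, 0], [0, 0, -0.01, 0], [0, 0, 0, 0], [0, 0, 0, 0]]]}}

```text
time_s: 42.32
tcp_pos: [443.2, 83.5, 64.8]
ee_rot: [3.139, 0.0, 1.531]
contact_force: [0.8, -0.6, -0.1]
width: 0.651
```

>>> {"op": "arm_command", "data": {"commands": [[[0, 0, 0, 0], [0, 0, 0, 0], [0, 0, 0, 0], [0, 0, 0, 0], [0, 0, 0, 0]]], "grip": 0}}

```text
time_s: 42.95
tcp_pos: [442.3, 83.5, 63.8]
ee_rot: [3.141, 0.0, 1.531]
contact_force: [-1.0, -1.3, 5.0]
width: 0.424
```

>>> {"op": "arm_command", "data": {"commands": [[[-0.0035, 0.0001, 0.0163, 0], [0.0017, 0, 0.0165, 0], [0.0068, -0.0003, 0.0152, 0], [0.011, -0.0004, 0.0123, 0], [0, 0, 0, 0]]]}}

```text
time_s: 43.58
tcp_pos: [459.0, 82.7, 124.4]
ee_rot: [3.14, 0.0, 1.531]
contact_force: [-0.4, -1.5, 1.4]
width: 0.427
```

>>> {"op": "arm_command", "data": {"commands": [[[0.0144, -0.0006, 0.0083, 0], [0.0162, -0.0006, 0.0034, 0], [0.0165, -0.0006, -0.0017, 0], [0.0152, -0.0006, -0.0068, 0], [0, 0, 0, 0]]]}}

```text
time_s: 44.2
tcp_pos: [521.7, 80.4, 126.8]
ee_rot: [3.14, 0.0, 1.531]
contact_force: [1.2, -0.8, 3.2]
width: 0.428
```

```bash
python3 - <<'E'
from h import *
o=arm.observe();print(o["tcp_pos"],w2b(o["tcp_pos"]),o["contact_force"],o["width"])
p,d,c=shot("wrist"); P=cloud(d,c); cv2.imwrite("pics/w10.png",p[130:384,100:420])
E
```

```text
[521.69031621  80.35666699 126.83218197] [-62.18342117  39.79874962 126.83218197] [ 1.23189445 -0.81704019  3.20437445] 0.42756538111035713
```

View pics/w10.png

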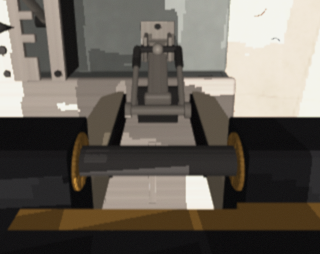

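>>> {"op": "arm_command", "data": {"commands": [[[0.0123, -0.0005, -0.011, 0], [0.0083, -0.0003, -0.0144, 0], [0.0034, -0.0001, -0.0142, 0], [0, 0, -0.001, 0], [0, 0, 0, 0]]]}}

```text
time_s: 44.88
tcp_pos: [543.9, 79.6, 85.9]
ee_rot: [-3.14, 0.0, 1.531]
contact_force: [0.8, -1.7, -1.1]
width: 0.426
```

>>> {"op": "arm_command", "data": {"commands": [[[0, 0, 0, 0], [0, 0, 0, 0]]]}}

```text
time_s: 45.12
tcp_pos: [543.9, 79.7, 86.7]
ee_rot: [-3.141, 0.0, 1.531]
contact_force: [-0.2, -1.6, -0.2]
width: 0.429
```

>>> {"op": "arm_command", "data": {"commands": [[[0, 0, -0.0015, 0], [0, 0, 0, 0], [0, 0, 0, 0]]]}}

```text
time_s: 45.5
tcp_pos: [544.2, 79.6, 85.0]
ee_rot: [-3.141, 0.0, 1.531]
contact_force: [0.6, -1.1, 0.9]
width: 0.426
```

>>> {"op": "arm_command", "data": {"commands": [[[0, 0, 0, 0], [0, 0, 0, 0], [0, 0, 0, 0], [0, 0, 0, 0]]], "grip": 0.65}}

```text
time_s: 46.0
tcp_pos: [544.4, 79.7, 84.9]
ee_rot: [3.142, -0.0, 1.531]
contact_force: [0.6, 0.0, 0.6]
width: 0.647
```

>>> {"op": "arm_command", "data": {"commands": [[[0, 0, 0.03, 0], [0, 0, 0.05, 0], [0, 0, 0.05, 0], [0, 0, 0, 0], [0, 0, 0, 0]]]}}

```text
time_s: 46.62
tcp_pos: [543.9, 79.7, 214.4]
ee_rot: [-3.141, -0.0, 1.531]
contact_force: [0.2, 0.5, -0.3]
width: 0.651
```

```bash
python3 - <<'E'
from h import *
o=arm.observe();print(o["tcp_pos"],w2b(o["tcp_pos"]))
p,d,c=shot("wrist"); P=cloud(d,c); cv2.imwrite("pics/w11.png",cv2.resize(p[60:260,150:350],None,fx=3,fy=3))
B=w2b(P)
for n,y0,y1,x0,x1,z0 in(("handle",28,52,-100,-61,99),("button+",57,63,-60,-20,85),("button-",17,23,-60,-20,85),("barmid",28,52,-50,-25,89.5),("post",35,45,-62,-50,92)):
    q=B[(B[...,1]>y0)&(B[...,1]<y1)&(B[...,0]>x0)&(B[...,0]<x1)&(B[...,2]>z0)&(B[...,2]<150)];print(n,len(q),np.percentile(q,[2,50,98],axis=0).round(1).tolist() if len(q) else 0)
E
```

```text
[543.90916679  79.69657935 214.37770624] [-39.95560896  39.99214279 214.37770624]
handle 311 [[-81.2, 32.1, 100.3], [-74.9, 40.3, 122.4], [-67.4, 48.4, 125.0]]
button+ 29 [[-44.7, 57.7, 90.4], [-40.7, 58.8, 94.1], [-35.5, 60.0, 95.9]]
button- 20 [[-44.0, 20.3, 91.8], [-40.6, 21.5, 94.3], [-35.7, 22.6, 95.2]]
barmid 135 [[-42.8, 28.6, 89.7], [-40.4, 40.1, 92.6], [-37.5, 51.6, 94.5]]
post 50 [[-57.8, 35.1, 95.6], [-56.0, 39.7, 97.8], [-53.8, 44.2, 99.6]]
```

View pics/w11.png

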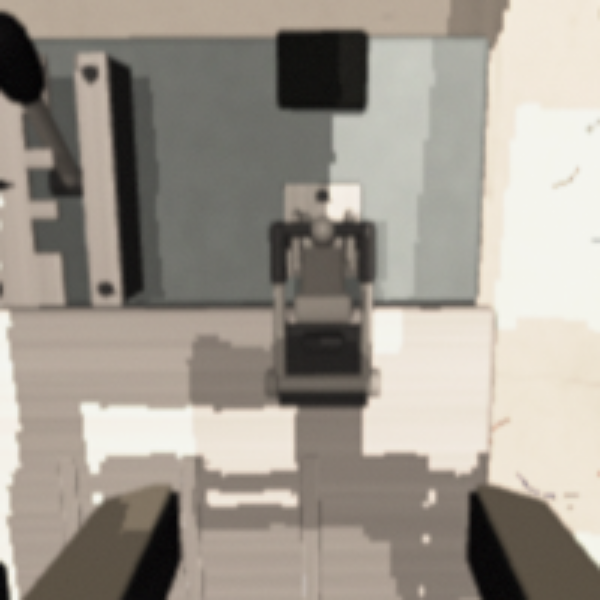

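>>> {"op": "arm_command", "data": {"commands": [[[-0.013, 0.0005, 0, 0], [0, 0, 0, 0], [0, 0, 0, 0], [0, 0, -0.04, 0], [0, 0, -0.03, 0]]], "grip": 0, "squeeze": 20}}

```text
time_s: 47.3
tcp_pos: [531.3, 80.1, 143.8]
ee_rot: [3.141, 0.0, 1.531]
contact_force: [-0.3, 0.4, 0.1]
width: 0.158
```

>>> {"op": "arm_command", "data": {"commands": [[[0, 0, -0.02, 0], [0, 0, -0.012, 0], [0, 0, 0, 0], [0, 0, 0, 0]]]}}

```text
time_s: 47.8
tcp_pos: [532.1, 80.1, 113.8]
ee_rot: [3.14, 0.0, 1.531]
contact_force: [-0.0, 0.1, -0.6]
width: 0.005
```

>>> {"op": "arm_command", "data": {"commands": [[[-0.016, 0.0006, 0.002, 0], [-0.015, 0.0006, 0.002, 0], [-0.009, 0.0003, -0.0015, 0], [-0.0086, 0.0003, -0.0035, 0], [0, 0, 0, 0]]]}}

```text
time_s: 48.42
tcp_pos: [481.7, 82.0, 111.6]
ee_rot: [-3.141, 0.0, 1.531]
contact_force: [0.5, 0.0, -0.2]
width: 0.007
```

>>> {"op": "arm_command", "data": {"commands": [[[-0.0079, 0.0003, -0.005, 0], [-0.0066, 0.0003, -0.0065, 0], [-0.0053, 0.0002, -0.0075, 0], [0, 0, 0, 0]]]}}

```text
time_s: 48.92
tcp_pos: [464.0, 82.5, 92.4]
ee_rot: [3.139, 0.0, 1.531]
contact_force: [5.6, -1.2, -2.7]
width: 0.005
```

>>> {"op": "arm_command", "data": {"commands": [[[-0.0037, 0.0002, -0.008, 0], [-0.0019, 0, -0.006, 0], [0, 0, 0, 0], [0, 0, 0, 0]]]}}

```text
time_s: 49.42
tcp_pos: [460.0, 82.7, 79.7]
ee_rot: [3.136, 0.0, 1.531]
contact_force: [7.5, -0.2, 1.4]
width: 0.001
```

>>> {"op": "arm_command", "data": {"commands": [[[0.002, 0, 0.01, 0], [0.01, 0, 0.04, 0], [0, 0, 0.05, 0], [0.03, 0, 0.04, 0], [0.03, 0, 0, 0]]]}}

```text
time_s: 50.05
tcp_pos: [530.7, 83.1, 222.0]
ee_rot: [3.137, -0.0, 1.532]
contact_force: [-0.3, 0.3, -0.3]
width: 0.005
```

>>> {"op": "arm_command", "data": {"commands": [[[0, 0, 0, 0], [0, 0, 0, 0], [0, 0, 0, 0]]]}}

```text
time_s: 50.42
tcp_pos: [527.7, 83.1, 218.1]
ee_rot: [-3.139, -0.0, 1.531]
contact_force: [0.2, -0.2, 0.0]
width: 0.009
```

```bash
python3 - <<'E'
from h import *
o=arm.observe();print(o["tcp_pos"],w2b(o["tcp_pos"]))
p,d,c=shot("wrist"); P=cloud(d,c); cv2.imwrite("pics/w12.png",cv2.resize(p[40:260,120:370],None,fx=2.6,fy=2.6))
B=w2b(P)
for n,y0,y1,x0,x1,z0 in(("handle",30,50,-150,-61,76),("button+",57,63,-70,-20,85),("button-",17,23,-70,-20,85),("post",35,45,-62,-50,92)):
    q=B[(B[...,1]>y0)&(B[...,1]<y1)&(B[...,0]>x0)&(B[...,0]<x1)&(B[...,2]>z0)&(B[...,2]<150)];print(n,len(q),np.percentile(q,[2,50,98],axis=0).round(1).tolist() if len(q) else 0)
for x in range(-150,-50,6):
    q=B[(abs(B[...,1]-40)<6)&(B[...,0]>x)&(B[...,0]<x+6)][:,2];print(x,np.percentile(q,[10,50,90]).round(1) if len(q) else '')
E
```

```text
[527.71793893  83.08878561 218.08940545] [-56.26512953  42.76025799 218.08940545]
handle 779 [[-124.4, 30.2, 78.8], [-101.1, 40.1, 93.9], [-61.9, 49.4, 115.6]]
button+ 29 [[-53.6, 57.6, 91.0], [-49.8, 58.8, 94.8], [-44.2, 59.9, 97.3]]
button- 28 [[-53.5, 20.6, 90.3], [-49.9, 21.8, 95.0], [-44.3, 22.9, 96.3]]
post 63 [[-56.8, 35.5, 92.9], [-54.7, 39.8, 98.8], [-50.1, 45.0, 100.4]]
-150 [63.9 64.7 65.9]
-144 [64.1 64.8 65.7]
-138 [63.9 64.9 65.6]
-132 [55.9 57.  63.9]
-126 [ 56.9 112.4 115.6]
-120 [105.8 113.6 115.1]
-114 [101.2 103.1 105.2]
-108 [ 96.3  98.5 100.3]
-102 [90.7 92.8 95.5]
-96 [310.3 320.1 326.8]
-90 [318.9 326.7 327.6]
-84 [326.3 334.9 340.5]
-78 [326.2 330.2 334.1]
-72 [56.1 57.3 59.9]
-66 [ 82.5 244.1 267.5]
-60 [ 82.9  93.  265.2]
-54 [ 93.9  99.6 293. ]
```

View pics/w12.png

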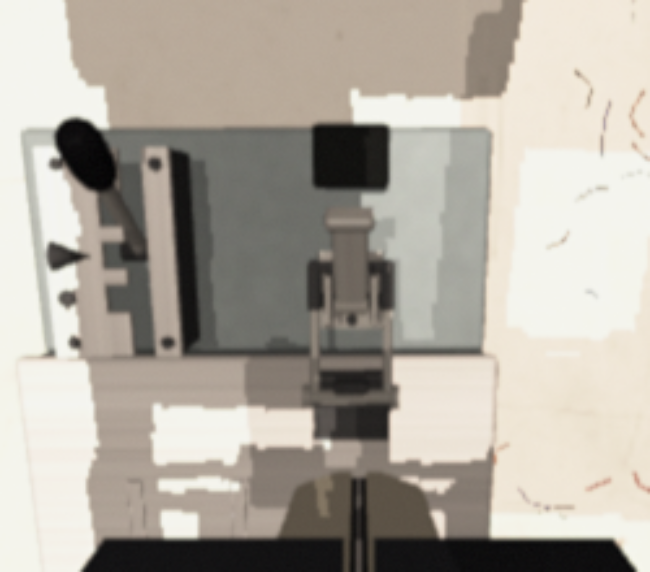

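>>> {"op": "arm_command", "data": {"commands": [[[-0.028, -0.0003, 0, 0], [-0.0287, -0.0003, 0, 0], [0, 0, 0, 0], [0, 0, -0.04, 0], [0, 0, -0.04, 0]]]}}

```text
time_s: 51.1
tcp_pos: [474.0, 82.3, 138.7]
ee_rot: [3.138, 0.0, 1.531]
contact_force: [0.1, 0.1, 0.2]
width: 0.006
```

>>> {"op": "arm_command", "data": {"commands": [[[0, 0, -0.012, 0], [0, 0, 0, 0], [0, 0, 0, 0]]]}}

```text
time_s: 51.48
tcp_pos: [474.0, 82.3, 128.3]
ee_rot: [3.139, 0.0, 1.531]
contact_force: [-0.7, -0.9, 1.4]
width: 0.009
```

```bash
python3 -c "
from h import *
o=arm.observe();print(w2b(o['tcp_pos']),o['contact_force'])"
```

```text
[-109.86662134   39.8857805   128.33156607] [-0.7131323  -0.85637472  1.43199749]
```

>>> {"op": "arm_command", "data": {"commands": [[[-0.004, 0, -0.008, 0], [0, 0, -0.006, 0], [-0.0065, 0.0002, -0.005, 0], [-0.0063, 0.0002, -0.0075, 0], [0, 0, 0, 0]]]}}

```text
time_s: 52.1
tcp_pos: [454.7, 82.8, 99.7]
ee_rot: [-3.14, -0.0, 1.531]
contact_force: [-0.1, -0.4, 0.2]
width: 0.006
```

>>> {"op": "arm_command", "data": {"commands": [[[-0.0047, 0.0002, -0.0086, 0], [-0.003, 0.0001, -0.0094, 0], [-0.0007, 0, -0.005, 0], [0, 0, 0, 0]]]}}

```text
time_s: 52.6
tcp_pos: [448.6, 83.0, 81.3]
ee_rot: [3.138, 0.0, 1.532]
contact_force: [-12.5, -0.1, 43.2]
width: 0.004
```

>>> {"op": "arm_command", "data": {"commands": [[[0, 0, 0, 0], [0, 0, -0.002, 0], [0, 0, 0, 0]]]}}

```text
time_s: 52.98
tcp_pos: [448.6, 83.1, 80.6]
ee_rot: [3.137, 0.0, 1.532]
contact_force: [-15.9, 0.3, 56.8]
width: 0.005
```

>>> {"op": "arm_command", "data": {"commands": [[[0, 0, 0.01, 0], [0, 0, 0.04, 0], [0, 0, 0.05, 0], [0.03, 0, 0.04, 0], [0, 0, 0, 0]]]}}

```text
time_s: 53.6
tcp_pos: [480.9, 82.8, 218.1]
ee_rot: [3.134, 0.0, 1.531]
contact_force: [-0.5, -0.1, -0.7]
width: 0.007
```

>>> {"op": "arm_command", "data": {"commands": [[[0, 0, 0, 0], [0, 0, 0, 0], [0, 0, 0, 0]]]}}

```text
time_s: 53.98
tcp_pos: [476.4, 83.1, 214.3]
ee_rot: [-3.139, -0.0, 1.531]
contact_force: [-0.0, -0.0, -0.6]
width: 0.008
```

```bash
python3 - <<'E'
from h import *
o=arm.observe();print(o["tcp_pos"],w2b(o["tcp_pos"]))
p,d,c=shot("wrist"); P=cloud(d,c); cv2.imwrite("pics/w13.png",cv2.resize(p[40:300,100:400],None,fx=2.3,fy=2.3))
B=w2b(P)
for n,y0,y1,x0,x1,z0 in(("button+",57,63,-70,-20,85),("button-",17,23,-70,-20,85),("knob",-65,-30,-165,-100,105),("lid",-90,-10,-60,-20,70)):
    q=B[(B[...,1]>y0)&(B[...,1]<y1)&(B[...,0]>x0)&(B[...,0]<x1)&(B[...,2]>z0)&(B[...,2]<150)];print(n,len(q),np.percentile(q,[2,50,98],axis=0).round(1).tolist() if len(q) else 0)
for x in range(-150,-50,6):
    q=B[(abs(B[...,1]-40)<6)&(B[...,0]>x)&(B[...,0]<x+6)][:,2];print(x,np.percentile(q,[10,50,90]).round(1) if len(q) else '')
E
```

```text
[476.42877285  83.11758111 214.28342499] [-107.51759125   40.82001228  214.28342499]
button+ 0 0
button- 0 0
knob 380 [[-153.1, -54.9, 111.9], [-144.1, -47.0, 127.5], [-132.2, -42.0, 132.3]]
lid 1580 [[-59.6, -89.1, 81.5], [-46.5, -53.9, 82.8], [-25.1, -12.0, 84.3]]
-150 [63.8 65.  66. ]
-144 [307.4 318.8 323.4]
-138 [316.3 322.9 323.8]
-132 [323.  330.1 336.6]
-126 [ 79.3  80.6 317.8]
-120 [217.9 241.1 263.8]
-114 [ 79.7  80.9 262.3]
-108 [ 79.8  80.7 288.1]
-102 [ 79.5  80.7 289.4]
-96 [79.8 80.6 81.6]
-90 [80.2 81.2 82.1]
-84 [79.7 80.3 81. ]
-78 [58.  59.4 61.4]
-72 [56.3 57.1 58.5]
-66 [56.  58.8 79.1]
-60 [61.2 61.2 61.2]
-54
```

View pics/w13.png

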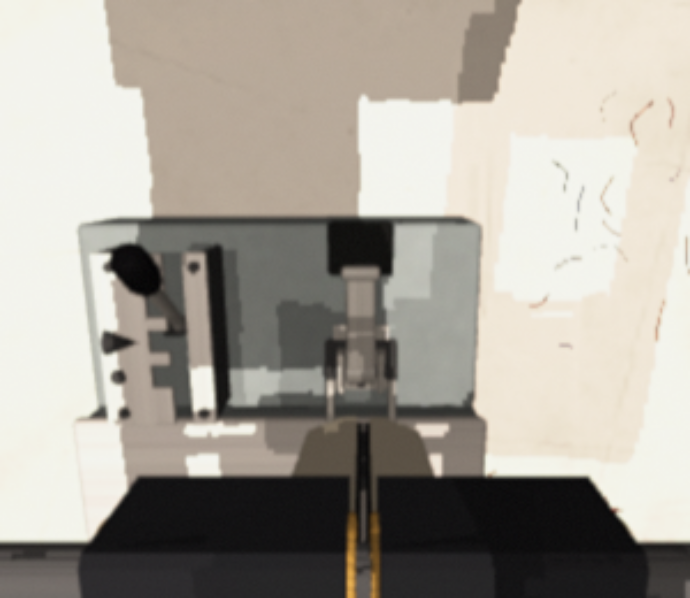

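>>> {"op": "arm_command", "data": {"commands": [[[-0.0195, -0.0445, 0, 0], [-0.0195, -0.0445, 0, 0], [0, 0, 0, 0], [0, 0, -0.04, 0], [0, 0, -0.03, 0]]], "grip": 0.45, "squeeze": 20}}

```text
time_s: 54.65
tcp_pos: [438.4, -5.3, 144.4]
ee_rot: [3.141, -0.0, 1.531]
contact_force: [-0.6, 0.4, 0.0]
width: 0.44
```

>>> {"op": "arm_command", "data": {"commands": [[[0, 0, 0, 0], [0, 0, 0, 0], [0, 0, 0, 0]]]}}

```text
time_s: 55.02
tcp_pos: [439.6, -5.9, 146.7]
ee_rot: [3.139, 0.0, 1.532]
contact_force: [-0.4, -1.1, -0.1]
width: 0.447
```

```bash
python3 - <<'E'
from h import *
o=arm.observe();print(o["tcp_pos"],w2b(o["tcp_pos"]),o["width"])
p,d,c=shot("wrist"); P=cloud(d,c); B=w2b(P); cv2.imwrite("pics/w14.png",p)
k=(p.max(2)<60)&(B[...,2]>100)&(B[...,2]<140)&(abs(B[...,0]+140)<25)&(abs(B[...,1]+48)<22)
q=B[k];print(len(q),np.percentile(q,[2,50,98],axis=0).round(1))
E
```

```text
[439.55546646  -5.92623043 146.74604171] [-140.94527293  -49.57374412  146.74604171] 0.44733593840154273
437 [[-154.3  -56.3  117.4]
 [-147.9  -50.   128.8]
 [-134.8  -43.   132. ]]
```

>>> {"op": "arm_command", "data": {"commands": [[[-0.003, 0, -0.02, 0], [0, 0, -0.014, 0], [0, 0, -0.004, 0], [0, 0, 0, 0], [0, 0, 0, 0]]]}}

```text
time_s: 55.7
tcp_pos: [436.0, -6.1, 107.9]
ee_rot: [3.141, 0.0, 1.531]
contact_force: [0.9, -0.3, 1.2]
width: 0.451
```

>>> {"op": "arm_command", "data": {"commands": [[[0, 0, 0, 0], [0, 0, 0, 0], [0, 0, 0, 0], [0, 0, 0, 0], [0, 0, 0, 0]]], "grip": 0}}

```text
time_s: 56.32
tcp_pos: [435.5, -6.3, 107.6]
ee_rot: [3.141, 0.001, 1.531]
contact_force: [-1.3, -3.0, 1.1]
width: 0.161
```

>>> {"op": "arm_command", "data": {"commands": [[[0, 0.005, 0, 0], [0, 0.005, 0, 0], [0, 0.005, -0.001, 0], [0, 0.0025, -0.001, 0], [0, 0, 0, 0]]]}}

```text
time_s: 56.95
tcp_pos: [436.5, 9.7, 106.3]
ee_rot: [3.139, 0.004, 1.532]
contact_force: [-1.6, -9.8, 5.1]
width: 0.186
```

>>> {"op": "arm_command", "data": {"commands": [[[0, 0.0015, 0, 0], [0.0064, -0.0002, 0.0034, 0], [0.0067, -0.0003, 0.0027, 0], [0, 0, 0, 0]]]}}

```text
time_s: 57.45
tcp_pos: [448.4, 11.2, 111.9]
ee_rot: [-3.141, 0.003, 1.531]
contact_force: [-3.6, -7.2, 5.7]
width: 0.194
```

>>> {"op": "arm_command", "data": {"commands": [[[0.007, -0.0003, 0.002, 0], [0.0072, -0.0003, 0.0012, 0], [0.0072, -0.0003, 0.0004, 0], [0, 0, 0, 0], [0, 0, 0, 0]]]}}

```text
time_s: 58.08
tcp_pos: [470.7, 10.1, 115.7]
ee_rot: [3.14, 0.003, 1.532]
contact_force: [-1.1, -7.4, 4.4]
width: 0.19
```

```bash
python3 -c "
from h import *
o=arm.observe();print(w2b(o['tcp_pos']),o['contact_force'],o['width'])"
```

```text
[-110.41912961  -32.31888261  115.74665224] [-1.09534684 -7.3535571   4.36089254] 0.1895630532161889
```

>>> {"op": "arm_command", "data": {"commands": [[[0.001, 0, 0, 0], [0, -0.005, 0, 0], [0, -0.005, 0, 0], [0, -0.005, 0, 0], [0, 0, 0, 0]]]}}

```text
time_s: 58.7
tcp_pos: [472.4, -4.2, 116.5]
ee_rot: [3.138, 0.001, 1.531]
contact_force: [-0.7, -2.7, 7.9]
width: 0.167
```

>>> {"op": "arm_command", "data": {"commands": [[[0, 0, 0, 0], [0, 0, 0, 0], [0, 0, 0, 0], [0, 0, 0, 0]]], "grip": 0.5}}

```text
time_s: 59.2
tcp_pos: [470.6, -2.9, 114.8]
ee_rot: [-3.141, -0.001, 1.531]
contact_force: [1.0, -0.4, 0.3]
width: 0.495
```

>>> {"op": "arm_command", "data": {"commands": [[[0, 0, 0.03, 0], [0, 0, 0.05, 0], [-0.03, 0, 0.04, 0], [-0.03, 0, 0, 0], [0, 0, 0, 0]]]}}

```text
time_s: 59.82
tcp_pos: [409.7, -3.0, 235.5]
ee_rot: [3.141, -0.0, 1.531]
contact_force: [0.5, 0.2, 0.3]
width: 0.504
```

>>> {"op": "arm_command", "data": {"commands": [[[0, 0, 0, 0], [0, 0, 0, 0], [0, 0, 0, 0]]]}}

```text
time_s: 60.2
tcp_pos: [411.4, -3.4, 234.6]
ee_rot: [-3.141, -0.0, 1.531]
contact_force: [-0.1, 0.1, -0.7]
width: 0.496
```

```bash
python3 - <<'E'
from h import *
o=arm.observe();print(o["tcp_pos"],w2b(o["tcp_pos"]),o["width"])
p,d,c=shot("wrist"); P=cloud(d,c); B=w2b(P); np.savez("w15.npz",p=p,d=d,P=P); cv2.imwrite("pics/w15.png",p)
k=(p.max(2)<60)&(B[...,2]>100)&(B[...,2]<150)&(abs(B[...,0]+110)<45)&(abs(B[...,1]+45)<30)
q=B[k];print(len(q),np.percentile(q,[2,50,98],axis=0).round(1))
q=B[(B[...,2]>90)&(B[...,2]<98)&(B[...,1]<-20)&(B[...,1]>-85)&(B[...,0]<-66)];print("gate",np.percentile(q,[2,98],axis=0).round(1))
p2,d2,c2=shot("top");P2=cloud(d2,c2);B2=w2b(P2)
k=(B2[...,2]>108)&(B2[...,2]<150)&(abs(B2[...,0]+110)<50)&(abs(B2[...,1]+45)<35);print("top",B2[k].mean(0) if k.any() else None,k.sum())
E
```

```text
[411.3639148   -3.35508388 234.63576361] [-169.21474984  -48.08678255  234.63576361] 0.49557804334013084
255 [[-113.9  -56.4  108. ]
 [-110.6  -50.   138.8]
 [-102.9  -42.9  143.3]]
gate [[-146.3  -77.    92.9]
 [ -68.1  -28.4   96.9]]
top None 0
```

>>> {"op": "arm_command", "data": {"commands": [[[0, 0, 0.04, 0], [0, 0, 0.05, 0], [0, 0, 0.05, 0], [0.04, -0.05, 0.0, 0], [0.04, -0.05, 0, 0]]]}}

```text
time_s: 60.92
tcp_pos: [490.4, -101.8, 376.5]
ee_rot: [3.139, 0.001, 1.533]
contact_force: [0.2, -0.4, -0.2]
width: 0.502
```

>>> {"op": "arm_command", "data": {"commands": [[[0.03, 0, 0, 0], [0, 0, 0, 0], [0, 0, 0, 0]]]}}

```text
time_s: 61.3
tcp_pos: [518.5, -100.6, 374.9]
ee_rot: [-3.14, -0.0, 1.532]
contact_force: [-0.1, 0.2, 0.7]
width: 0.501
```

```bash
python3 - <<'E'
from h import *
o=arm.observe();print(o["tcp_pos"],o["contact_force"])
p,d,c=shot("wrist"); P=cloud(d,c); B=w2b(P); cv2.imwrite("pics/w16.png",cv2.resize(p,(800,600)))
blobs(P,4,25,800,8000)
for n,y0,y1,x0,x1,z0 in(("handle",35,45,-138,-84,70),("button+",57,63,-70,-20,85),("button-",17,23,-70,-20,85),("post",35,45,-62,-52,92),("lid",-90,10,-60,40,70),("knob",-75,-25,-150,-70,105)):
    q=B[(B[...,1]>y0)&(B[...,1]<y1)&(B[...,0]>x0)&(B[...,0]<x1)&(B[...,2]>z0)&(B[...,2]<150)];print(n,len(q),np.percentile(q,[2,50,98],axis=0).round(1).tolist() if len(q) else 0)
E
```

```text
[ 518.51920074 -100.61565716  374.86615516] [-0.06509736  0.21615051  0.73507039]
[66. 68.] c [ 355.9 -422.9] sz [62.7 63.5] ang 74.6 z [ 7.2 19.5 21.3] 1214
[ 81. 136.] c [ 472.  -422.4] sz [109.7  20.2] ang 85.8 z [ 8.4 15.4 18.3] 703
[215. 160.] c [ 526.3 -179. ] sz [45.1 47.3] ang 87.4 z [ 3.9  9.  19.5] 621
[ 88. 204.] c [ 601.4 -433.2] sz [56.1 57.7] ang 83.0 z [ 5.7 19.5 21.5] 720
[459. 230.] c [676.5 310.6] sz [ 59.  130.2] ang 26.6 z [ 4.9 14.7 24. ] 439
[276. 266.] c [745.7 -72.6] sz [14.7 94.9] ang 14.9 z [ 8.4 11.3 23.5] 328
handle 227 [[-138.0, 35.4, 78.8], [-112.1, 39.9, 80.8], [-85.6, 44.8, 85.1]]
button+ 11 [[-53.6, 57.1, 92.1], [-50.9, 58.4, 95.5], [-45.9, 60.2, 96.9]]
button- 22 [[-57.6, 19.3, 85.1], [-49.5, 20.8, 93.7], [-34.9, 22.8, 97.7]]
post 21 [[-56.6, 35.2, 94.7], [-54.8, 40.2, 99.0], [-53.0, 44.4, 100.2]]
lid 3453 [[-58.3, -88.0, 81.3], [-11.6, -40.0, 83.2], [38.0, 8.0, 85.1]]
knob 121 [[-113.1, -57.4, 123.2], [-106.5, -51.9, 140.6], [-98.8, -44.2, 144.1]]
```

View pics/w16.png

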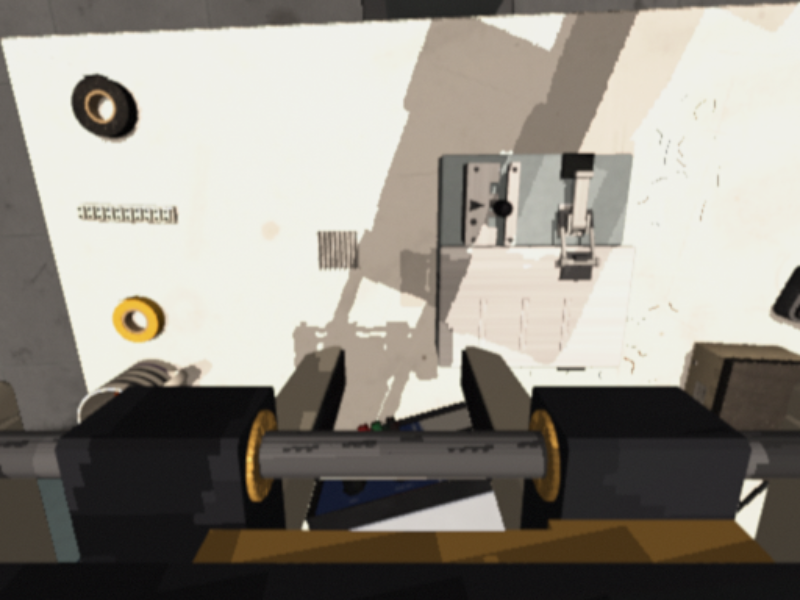

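All good: the knob at (503,208) is in line with the cone at (476,205). The handle lies flat, the bar sits behind the keeper post, the lid is shut, and the square sink is flat on the bench.

```bash
python3 -c "
from h import *
print(arm.sign_off())"
```

```text
the job is handed in; nothing more can be done
None
```

I did every step in the required order and handed the job in at about 61 s; sign-off gave no verdict. All my last checks agreed with the goals, except that I could not measure the bail stretch directly.

- **Square heat sink:** it is flat on the bench to the right of the box, about 45 x 45 mm as measured, at about world (525, -179) mm.
- **Small heat sinks:** I found three and piled them on the shelf against the backstop. The last look before shutting the lid showed the top one flat at about 30 mm above the shelf. It covered shelf x 0 to 60, with the sides of all three within about 1 mm of each other.
- **Lid:** it is shut, with the top plane level at about z 82.
- **Latch:** the bail bar is behind the keeper post at box x of about -50, and the lever lies flat with its face at z of about 80. I infer the stretch from the bar sitting at its place with the lever fully down.
- **Selector:** it is home in the middle notch, marked by the cone. The knob is at box x of about -108, y -50, and upright.
- **Bystanders:** I never touched them; those in my last view were where they started.

**Not clean:** the first push on the latch lever left it half way, with the finger slipped behind the handle. A second push on the handle's end took it down, and the fingers reached about 57 N against the stop. The 40 N limit is stated for the arm and gripper body, so I believe this does not count, but I cannot confirm it.

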